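# Demould the specimen mounts and stack them in lidded trays

## Task

The mounts have cured: lift every green mount out of the open mould and lay it flat in the bay of a blue tray, one mount to a tray. Stack all the blue trays, those left empty too, on the fixed carrier with the cut corners matched so that each skirt seats fully home on the one below, and close the stack with the grey lid, seated the same way. Leave the upper mould half, the mouse and the lens case where they are.

Things in the scene. Friction and masses are not known exactly. Their poses are not given: they have to be found in the camera images.
- carrier_seat (a point): the fixed stack carrier on the bench: dark steel foot 116 x 84 x 8 mm, on it an aluminium block 90 x 60 mm with its two +x corners cut at 45 degrees by 12 mm, shoulder 20 mm above the bench, and a pad 81 x 51 mm inside it 5 mm higher. The point: centre of the block at shoulder height, where the first tray's underside rests; x towards the cut corners, y across, z up
- carrier_cut (a point): middle of the carrier's end that has the two cut corners, 45 mm along +x from carrier_seat, at shoulder height
- tray1_c (a point): a blue specimen tray, open on top, 90 (x) x 60 (y) mm, 33 mm high, about 80 g. The two corners at its +x end are cut at 45 degrees by 12 mm; the -x end has square corners and a blank white label. Its upright sides, 60 mm apart, run from the underside to 28 mm up. The point is its centre, 16.5 mm above the underside; x towards the cut corners, z up
- tray1_cut (a point): middle of the cut-cornered end of tray1, 45 mm along +x from its centre, same height
- tray2_c (a point): second tray, same as tray1. How they stack: on top, 28 mm above the underside, is a shoulder with a rim 81 x 51 mm standing 5 mm higher inside it; underneath is a hollow skirt 6 mm deep, 85 x 55 mm inside, which drops over the rim below with 2 mm play each side and rests on the shoulder. So stacked trays repeat every 28 mm; turned end for end one cannot seat
- tray2_cut (a point): middle of the cut-cornered end of tray2, 45 mm along +x from its centre, same height
- tray3_c (a point): third tray, same as tray1. Inside, a tray is 75 (x) x 45 (y) mm, its floor 9 mm above its underside. Two ribs across the floor, 4 mm high and 30 mm apart inside, make a bay in the middle for one mount, laid with its length across the tray; there is finger room on both sides of it along the tray's x. All start upright on a 2 mm mat, turned at random
- tray3_cut (a point): middle of the cut-cornered end of tray3, 45 mm along +x from its centre, same height
- tray4_c (a point): fourth tray, same as tray1. Three or four of the four trays are there; an absent one reads None
- tray4_cut (a point): middle of the cut-cornered end of tray4, 45 mm along +x from its centre, same height
- lid_c (a point): the grey lid with a white panel on top: same 90 x 60 mm outline with its two +x corners cut, 16 mm high, solid but for the same 6 mm deep skirt under it, which drops over a tray's rim to rest on the shoulder. About 60 g, lying skirt down on the mat. The point is its centre, 8 mm above the underside; x towards the cut corners, z up
- lid_cut (a point): middle of the lid's cut-cornered end, 45 mm along +x from its centre, same height
- mount1_c (a point): a cast specimen mount: green resin block 34 (x) x 24 (y) x 22 mm (z) with a steel strip in its top face, about 40 g. It starts 10 mm deep, loose, in a pocket of the mould with 1 mm of play all round and stands 12 mm proud. The point is its centre, 11 mm above its underside. Two or three of the three are there; an absent one reads None
- mount2_c (a point): another such mount (see mount1_c); may be absent
- mount3_c (a point): another such mount (see mount1_c); may be absent
- pocket1 (a point): centre of pocket 1 at the top face of the mould: the fixed open lower half of an aluminium mould, 190 x 58 x 24 mm, lying on the mat, with three pockets 36 x 26 mm, 10 mm deep, in a row 50 mm apart along its x axis, and an 8 mm high dowel pin at each end, 87 mm from the middle pocket
- pocket2 (a point): centre of pocket 2 at the top face of the mould
- pocket3 (a point): centre of pocket 3 at the top face of the mould
- upper_half: the upper half of the mould, already taken off and lying on the bench: an aluminium frame 190 x 58 x 14 mm with three windows; origin at its underside. Not to be moved
- mouse: a black computer mouse, 104 x 60 x 30 mm; origin at its underside. Not to be moved
- lens_case: a white round lens case with a blue band, 41 mm wide, 50 mm high; origin at its underside. Not to be moved
There are look-alikes about, which are no part of the job. What is shaped like the part that bears tray4_c but red or yellow is not meant.

How it is judged:
On the way, in this order (a step that is already met when the one before it is completed fails the run):
1. every mount lies flat in the bay of a tray (((horizontal distance between mount1_c and tray1_c below 0.01 m and z of mount1_c in the frame of tray1_c between 0 and 0.0065 m) or (horizontal distance between mount1_c and tray2_c below 0.01 m and z of mount1_c in the frame of tray2_c between 0 and 0.0065 m) or (horizontal distance between mount1_c and tray3_c below 0.01 m and z of mount1_c in the frame of tray3_c between 0 and 0.0065 m) or (horizontal distance between mount1_c and tray4_c below 0.01 m and z of mount1_c in the frame of tray4_c between 0 and 0.0065 m)) and ((horizontal distance between mount2_c and tray1_c below 0.01 m and z of mount2_c in the frame of tray1_c between 0 and 0.0065 m) or (horizontal distance between mount2_c and tray2_c below 0.01 m and z of mount2_c in the frame of tray2_c between 0 and 0.0065 m) or (horizontal distance between mount2_c and tray3_c below 0.01 m and z of mount2_c in the frame of tray3_c between 0 and 0.0065 m) or (horizontal distance between mount2_c and tray4_c below 0.01 m and z of mount2_c in the frame of tray4_c between 0 and 0.0065 m)) and ((horizontal distance between mount3_c and tray1_c below 0.01 m and z of mount3_c in the frame of tray1_c between 0 and 0.0065 m) or (horizontal distance between mount3_c and tray2_c below 0.01 m and z of mount3_c in the frame of tray2_c between 0 and 0.0065 m) or (horizontal distance between mount3_c and tray3_c below 0.01 m and z of mount3_c in the frame of tray3_c between 0 and 0.0065 m) or (horizontal distance between mount3_c and tray4_c below 0.01 m and z of mount3_c in the frame of tray4_c between 0 and 0.0065 m))), for 0.2 s.
2. the lid is seated on a tray with its cut corners matched (((horizontal distance between lid_c and tray1_c below 0.005 m and horizontal distance between lid_cut and tray1_cut below 0.007 m and z of lid_c in the frame of tray1_c between 0.017 and 0.022 m) or (horizontal distance between lid_c and tray2_c below 0.005 m and horizontal distance between lid_cut and tray2_cut below 0.007 m and z of lid_c in the frame of tray2_c between 0.017 and 0.022 m) or (horizontal distance between lid_c and tray3_c below 0.005 m and horizontal distance between lid_cut and tray3_cut below 0.007 m and z of lid_c in the frame of tray3_c between 0.017 and 0.022 m) or (horizontal distance between lid_c and tray4_c below 0.005 m and horizontal distance between lid_cut and tray4_cut below 0.007 m and z of lid_c in the frame of tray4_c between 0.017 and 0.022 m))), for 0.2 s.
At the end, for the whole second after the job is handed in: Trays stacked on the carrier, lid on the top tray, cut corners over cut corners: each centre within 5 mm and cut end within 7 mm of the one below in plan, and within 2.5 mm of fully home in height. Every mount flat on the floor of a tray bay, within 10 mm of the tray centre in plan. All at rest (all of step 1 and ((horizontal distance between tray1_c and carrier_seat below 0.005 m and horizontal distance between tray1_cut and carrier_cut below 0.007 m and z of tray1_c in the frame of carrier_seat between 0.014 and 0.019 m) or (horizontal distance between tray1_c and tray2_c below 0.005 m and horizontal distance between tray1_cut and tray2_cut below 0.007 m and z of tray1_c in the frame of tray2_c between 0.0255 and 0.0305 m) or (horizontal distance between tray1_c and tray3_c below 0.005 m and horizontal distance between tray1_cut and tray3_cut below 0.007 m and z of tray1_c in the frame of tray3_c between 0.0255 and 0.0305 m) or (horizontal distance between tray1_c and tray4_c below 0.005 m and horizontal distance between tray1_cut and tray4_cut below 0.007 m and z of tray1_c in the frame of tray4_c between 0.0255 and 0.0305 m)) and ((horizontal distance between tray2_c and carrier_seat below 0.005 m and horizontal distance between tray2_cut and carrier_cut below 0.007 m and z of tray2_c in the frame of carrier_seat between 0.014 and 0.019 m) or (horizontal distance between tray2_c and tray1_c below 0.005 m and horizontal distance between tray2_cut and tray1_cut below 0.007 m and z of tray2_c in the frame of tray1_c between 0.0255 and 0.0305 m) or (horizontal distance between tray2_c and tray3_c below 0.005 m and horizontal distance between tray2_cut and tray3_cut below 0.007 m and z of tray2_c in the frame of tray3_c between 0.0255 and 0.0305 m) or (horizontal distance between tray2_c and tray4_c below 0.005 m and horizontal distance between tray2_cut and tray4_cut below 0.007 m and z of tray2_c in the frame of tray4_c between 0.0255 and 0.0305 m)) and ((horizontal distance between tray3_c and carrier_seat below 0.005 m and horizontal distance between tray3_cut and carrier_cut below 0.007 m and z of tray3_c in the frame of carrier_seat between 0.014 and 0.019 m) or (horizontal distance between tray3_c and tray1_c below 0.005 m and horizontal distance between tray3_cut and tray1_cut below 0.007 m and z of tray3_c in the frame of tray1_c between 0.0255 and 0.0305 m) or (horizontal distance between tray3_c and tray2_c below 0.005 m and horizontal distance between tray3_cut and tray2_cut below 0.007 m and z of tray3_c in the frame of tray2_c between 0.0255 and 0.0305 m) or (horizontal distance between tray3_c and tray4_c below 0.005 m and horizontal distance between tray3_cut and tray4_cut below 0.007 m and z of tray3_c in the frame of tray4_c between 0.0255 and 0.0305 m)) and ((horizontal distance between tray4_c and carrier_seat below 0.005 m and horizontal distance between tray4_cut and carrier_cut below 0.007 m and z of tray4_c in the frame of carrier_seat between 0.014 and 0.019 m) or (horizontal distance between tray4_c and tray1_c below 0.005 m and horizontal distance between tray4_cut and tray1_cut below 0.007 m and z of tray4_c in the frame of tray1_c between 0.0255 and 0.0305 m) or (horizontal distance between tray4_c and tray2_c below 0.005 m and horizontal distance between tray4_cut and tray2_cut below 0.007 m and z of tray4_c in the frame of tray2_c between 0.0255 and 0.0305 m) or (horizontal distance between tray4_c and tray3_c below 0.005 m and horizontal distance between tray4_cut and tray3_cut below 0.007 m and z of tray4_c in the frame of tray3_c between 0.0255 and 0.0305 m)) and ((horizontal distance between lid_c and tray1_c below 0.005 m and horizontal distance between lid_cut and tray1_cut below 0.007 m and z of lid_c in the frame of tray1_c between 0.017 and 0.022 m) or (horizontal distance between lid_c and tray2_c below 0.005 m and horizontal distance between lid_cut and tray2_cut below 0.007 m and z of lid_c in the frame of tray2_c between 0.017 and 0.022 m) or (horizontal distance between lid_c and tray3_c below 0.005 m and horizontal distance between lid_cut and tray3_cut below 0.007 m and z of lid_c in the frame of tray3_c between 0.017 and 0.022 m) or (horizontal distance between lid_c and tray4_c below 0.005 m and horizontal distance between lid_cut and tray4_cut below 0.007 m and z of lid_c in the frame of tray4_c between 0.017 and 0.022 m)) and linear speed of each of tray1, tray2, tray3, tray4, mount1, mount2, mount3, lid below 0.02 m/s); the robot touches nothing.
It fails at once if the upper mould half is moved more than 4 cm (distance of upper_half from where it was at the start of the episode above 0.04 m).
It fails at once if the computer mouse is moved more than 4 cm (distance of mouse from where it was at the start of the episode above 0.04 m).
It fails at once if the lens case is moved more than 4 cm (distance of lens_case from where it was at the start of the episode above 0.04 m).
Of tray1, tray2, tray3, tray4 only 3 to 4 are there at a start; the rules pass over those that are not, and their reading is None.
Of mount1, mount2, mount3 only 2 to 3 are there at a start; the rules pass over those that are not, and their reading is None.
At some moment in a run one of tray1, tray2, tray3, tray4, lid may be knocked a few centimetres aside while the robot is not near it.
Once in a run the grip may slacken for a moment while it holds something.
It also fails if it takes over 210 s, if anything falls off the work surface, if the arm or the gripper's body presses on something with over 40 N, if the wrist force passes 120 N, or if a joint passes its speed limit or range.

## Robot

A 6-joint arm with a two-finger parallel gripper is mounted at the origin on the work surface. World frame = base frame: x ahead of the robot, y to its left, z up, the work surface at z = 0. Lengths are in m, angles in rad, forces in N, time in s.
With the tool pointing down it reaches from about 0.35 to 0.975 m from the base axis. Payload 7.1 kg.
Tool frame: the origin (TCP) lies at the very end of the fingers, on their centre line; the grasp point (between the pads) lies 19 mm behind it (env.tcp_to_grasp is the distance from the TCP to the grasp point, in m); z points along the fingers, y is the direction in which the jaws open and shut (so a half turn about z gives the same grasp; the last joint's range is limited). The gripper opens to 88 mm and grips with 3 to 60 N. Pads are 20 mm wide; open, the fingers measure 115 mm over their backs; the gripper's body (75 mm by 178 mm) begins 61 mm behind the grasp point.
Start: joints at [1.284, 0.423, 1.63, -0, 1.089, -0.019], TCP at [0.165, 0.603, 0.223] pointing down, gripper open.
Joint ranges: [-3, 3], [-0.9, 2.11], [0.09, 2.58], [-1.31, 4.45], [0.11, 2.69], [-2.54, 2.54]. Speed limits (rad/s): [2.39, 2.39, 3.01, 3.14, 3.14, 3.14].

## Interface

Orientations are given as a rotation vector (axis times angle).
In Python, from rig import env gives the robot as it stands. The module is installed in compiled form; this text tells all that it offers.
- The arm moves only by the tool play_rows, never from a script. Its argument "rows" is one flat list of numbers, 5 for each row, row after row: the shift along the world's x, y, z scaled (see below), then the turn about the world's z scaled (see below), then the closure, from -1 (fully open) to 1 (shut). A call has 1 to 10 rows; each row shifts and turns the commanded pose from where the row before left it; what a row does not reach is not made up. The controller multiplies each number of a shift by 100 cm and each number of a turn by pi/2 rad. A row lasts 1/10 s, in which the tool goes at most 50 mm and 8.59 degrees, less where a joint would pass 70% of its speed; a pose out of reach is approached as far as the arm can. A call with a number of a shift or a turn outside -1 to 1 is refused whole. A call with a gripper value outside its range is refused whole. The fingers move at their own pace and stop on an object; the grip force is fixed at half the most. Time passes only in rows, so rows that do not move let the fingers close. It gives the time, the measured TCP pose, the force and the opening at its end, in the units of the state.
- env.get_state(): the state, without advancing time (a new reading comes with each control period).
- env.capture(name): name is "scene" or "side" or "wrist"; returns the picture (400x640x3 uint8, red, green, blue); there is no depth.
- env.get_calibration(name): a dict with "vfov" (degrees; the focal length in pixels is half the picture's height over the tangent of half this angle, whatever the lens; pixels are square), "cx", "cy" (the principal point, pixels), "rvec" (rotation vector, rad) and "tvec" (3), from world to camera coordinates, as OpenCV has them. Camera axes: x right, y down, z forward; pixel columns grow to the right and rows downward; lengths in m; the calibration is good to about 2 mm. A picture is of the moment at which its call begins: read the wrist's pose just before it. get_calibration takes no time and is no camera call; for the wrist camera it gives the pose at the moment of the call.
- env.job_done(): hands the job in, once; it reports no verdict.
The state is a dict: "t": time; "qpos": joint angles; "joint_vel": joint speeds; "joint_torque": joint torques, N m; "position": TCP position; "ee_rot": TCP orientation; "wrist_force": force on the tool from outside, world axes, zero at the start; "torque": the same for the moment, N m; "width": finger opening in m.
Only numpy, scipy, OpenCV 4.12 (cv2) and the standard library are available. Lean on these libraries where they do the work, as an engineer would, in place of code of your own. Each camera call takes 0.05 s, during which the arm holds its last target. There are 200 camera calls.

## Working session

There is one attempt and no reset: what is moved stays moved. The work goes in short steps, Python scripts to look and compute and a tool call to move; the robot and the scene stay as the last step left them, time stands still between calls to the robot, and variables do not carry over. Pictures are saved under pics/ and viewed, about 12 in all and at most 16, crops included, and the job is handed in when it is done.

Besides the shell and the picture viewer there is one more tool, called after "Request:" by a JSON object that holds its "name" and its "arguments". play_rows: Moves the arm, as the interface text tells. Its arguments: {"type":"object","properties":{"rows":{"type":"array"}},"required":["rows"]}

```bash
mkdir -p pics; cat > h.py <<'E'
import numpy as np, cv2
from rig import env
def cal(n):
    c=env.get_calibration(n); f=200/np.tan(np.radians(c['vfov'])/2)
    R=cv2.Rodrigues(np.array(c['rvec'],float))[0]; return f,c['cx'],c['cy'],R,np.array(c['tvec'],float)
def grab(n):
    c=cal(n); return env.capture(n),c
def ray(c,uv,z):
    f,cx,cy,R,t=c; uv=np.atleast_2d(np.asarray(uv,float))
    d=np.c_[(uv[:,0]-cx)/f,(uv[:,1]-cy)/f,np.ones(len(uv))]@R
    o=-R.T@t; return o+d*((z-o[2])/d[:,2])[:,None]
def proj(c,p):
    f,cx,cy,R,t=c; q=np.atleast_2d(p)@R.T+t
    return np.c_[f*q[:,0]/q[:,2]+cx,f*q[:,1]/q[:,2]+cy]
def save(n,im): cv2.imwrite('pics/'+n+'.png',cv2.cvtColor(im,cv2.COLOR_RGB2BGR))
E
python3 - <<'E'
from h import *
s=env.get_state();print({k:np.round(v,3) for k,v in s.items()})
for n in('scene','side','wrist'):
    im,c=grab(n);save(n+'0',im);print(n,env.get_calibration(n)); print('cam',-c[3].T@c[4])
E
```

```text
{'t': np.float64(0.0), 'qpos': array([ 1.284,  0.424,  1.631, -0.   ,  1.089, -0.019]), 'joint_vel': array([ 0.001,  0.   , -0.002, -0.   , -0.   , -0.   ]), 'joint_torque': array([ 0.0000e+00, -5.4462e+01, -2.7367e+01,  6.4000e-02,  2.3000e-02,
       -0.0000e+00]), 'position': array([0.165, 0.602, 0.222]), 'ee_rot': array([-4.190e-01, -3.113e+00,  2.000e-03]), 'wrist_force': array([ 0.276, -0.269,  0.496]), 'torque': array([0.039, 0.015, 0.002]), 'width': np.float64(0.088)}
scene {'vfov': 50.490219718176334, 'cx': 325.4981619294957, 'cy': 200.26147922782252, 'rvec': array([ 2.25555126,  1.3234198 , -0.40658676]), 'tvec': array([-0.22193215, -0.36588421,  1.46229853])}
cam [ 1.08151173 -0.33681732  1.0189841 ]
side {'vfov': 51.2448760830448, 'cx': 314.3164478983091, 'cy': 203.16115155919755, 'rvec': array([ 2.16164698, -0.25020018,  0.14816942]), 'tvec': array([-0.5227551 ,  0.07186798,  1.27863138])}
cam [ 0.26137294 -1.10565625  0.78901491]
wrist {'vfov': 61.09772700416221, 'cx': 319.54449332260884, 'cy': 196.7328803111969, 'rvec': array([-2.31665712, -1.76753155, -0.24120802]), 'tvec': array([-0.62475523, -0.03361949,  0.39157297])}
cam [0.09463735 0.62236068 0.38517623]
```

View pics/scene0.png

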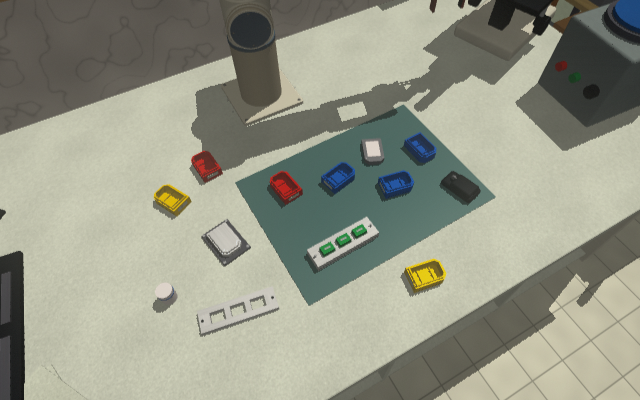

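View pics/side0.png

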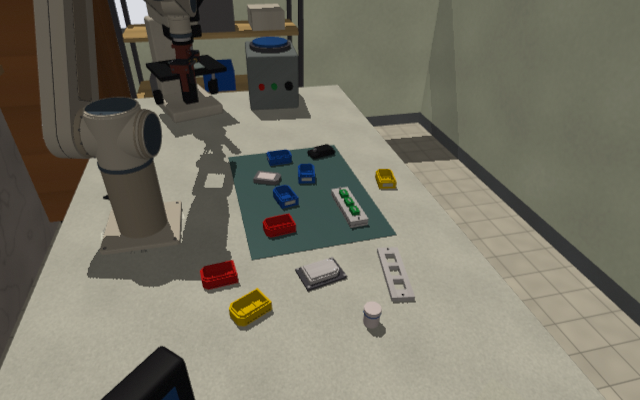

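Scene: three blue trays (340,177), (396,184), (420,148); lid (373,150); mould with three green mounts (343,240); carrier (226,240). The red and yellow trays are look-alikes. I'll compute rough positions next.

```bash
python3 - <<'E'
from h import *
for n in('scene','side'):
    im=cv2.cvtColor(cv2.imread(f'pics/{n}0.png'),cv2.COLOR_BGR2HSV); c=cal(n)
    for nm,lo,hi,z in(('blue',(105,140,60),(125,255,255),.02),('green',(55,120,60),(80,255,255),.034)):
        m=cv2.inRange(im,lo,hi); m=cv2.morphologyEx(m,cv2.MORPH_CLOSE,np.ones((3,3)))
        k,_,st,ce=cv2.connectedComponentsWithStats(m)
        for i in range(1,k):
            if st[i,4]>40: print(n,nm,st[i,4],ce[i].round(),ray(c,ce[i],z)[0].round(3))
c=cal('scene');print('carrier',ray(c,[[226,239]],.025),'lid',ray(c,[[373,150]],.016),'upper',ray(c,[[238,311]],.01),'case',ray(c,[[164,292]],.05),'mouse',ray(c,[[460,186]],.025))
c=cal('side');print('carrier',ray(c,[[321,270]],.025),'lid',ray(c,[[267,178]],.016))
E
```

```text
scene blue 558 [629.  12.] [0.312 1.449 0.02 ]
scene blue 358 [421. 147.] [0.476 0.323 0.02 ]
scene blue 631 [339. 176.] [0.448 0.049 0.02 ]
scene blue 686 [396. 183.] [0.551 0.18  0.02 ]
scene green 43 [577.  76.] [0.489 0.965 0.034]
scene green 110 [359. 230.] [0.639 0.001 0.034]
scene green 108 [343. 239.] [ 0.641 -0.049  0.034]
scene green 105 [327. 248.] [ 0.642 -0.099  0.034]
side blue 243 [269.  41.] [0.707 2.138 0.02 ]
side blue 401 [226.  77.] [0.337 1.345 0.02 ]
side blue 65 [206.  81.] [0.225 1.294 0.02 ]
side blue 295 [279. 157.] [0.474 0.321 0.02 ]
side blue 272 [306. 172.] [0.55  0.182 0.02 ]
side blue 349 [285. 195.] [0.448 0.052 0.02 ]
side green 163 [349. 202.] [ 0.64  -0.054  0.034]
carrier [[ 0.48416444 -0.3166195   0.025     ]] lid [[0.41114754 0.19223188 0.016     ]] upper [[ 0.67497116 -0.36457602  0.01      ]] case [[ 0.56083868 -0.5008795   0.05      ]] mouse [[0.6520512  0.33175858 0.025     ]]
carrier [[ 0.47569487 -0.33094202  0.025     ]] lid [[0.4063543  0.17876472 0.016     ]]
```

Request:
{"name": "play_rows", "arguments": {"rows": [0.025,-0.035,0.018,0,-1,0.025,-0.035,0.018,0,-1,0.025,-0.035,0.018,0,-1,0.025,-0.035,0.018,0,-1,0.025,-0.035,0.018,0,-1,0.025,-0.035,0.018,0,-1,0.025,-0.035,0.018,0,-1,0.025,-0.035,0.018,0,-1,0.025,-0.035,0.018,0,-1,0.025,-0.035,0.018,0,-1]}}

```text
t: 1.15
position: [0.4159, 0.251, 0.4034]
ee_rot: [0.419, 3.113, 0.0]
wrist_force: [0.0, -0.1, 0.3]
width: 0.088
```

Request:
{"name": "play_rows", "arguments": {"rows": [0.025,-0.035,0.018,0.05,-1,0.025,-0.035,0.018,0.05,-1,0.025,-0.035,0.01,0.04,-1,0.02,-0.025,0,0.03,-1,0,0,0,0,-1]}}

```text
t: 1.65
position: [0.5121, 0.12, 0.4485]
ee_rot: [0.006, 3.141, -0.001]
wrist_force: [-0.0, -0.0, -1.0]
width: 0.0879
```

```bash
python3 - <<'E'
from h import *
s=env.get_state();print(s['t'],s['position'],s['ee_rot'],s['qpos'].round(2))
im,c=grab('wrist');save('w1',im);print(-c[3].T@c[4]);np.savez('w1',f=c[0],cx=c[1],cy=c[2],R=c[3],t=c[4])
E
```

```text
1.65 [0.51205133 0.11997021 0.44845674] [ 5.93023591e-03  3.14127669e+00 -1.25613507e-03] [ 0.21  0.09  1.56 -0.    1.49 -1.36]
[0.43872748 0.12073605 0.61161731]
```

View pics/w1.png

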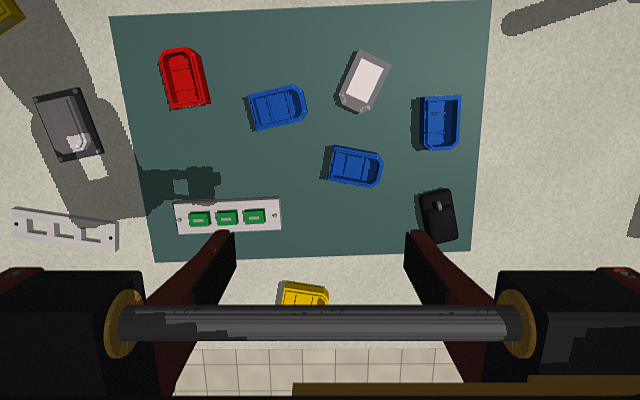

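```bash
cat >> h.py <<'E'
MASK={'blue':((105,140,40),(125,255,255)),'green':((55,120,40),(80,255,255))}
def blobs(im,c,nm,z,amin=150,hsv=None):
    """ray-cast blob hulls to plane z -> list (centre, yaw of long axis toward cut end, dims, px)"""
    hs=cv2.cvtColor(im,cv2.COLOR_RGB2HSV); m=cv2.inRange(hs,*(hsv or MASK[nm]))
    m=cv2.morphologyEx(m,cv2.MORPH_CLOSE,np.ones((3,3))); out=[]
    for k in cv2.findContours(m,cv2.RETR_EXTERNAL,cv2.CHAIN_APPROX_NONE)[0]:
        if cv2.contourArea(k)<amin: continue
        k=cv2.convexHull(k)[:,0]; P=(ray(c,k,z)[:,:2]*1000).astype(np.float32)
        P=cv2.convexHull(P); (cc,(w,h),a)=cv2.minAreaRect(P)
        if w<h: w,h,a=h,w,a+90
        a=np.radians(a); u=np.array([np.cos(a),np.sin(a)]); v=np.array([-u[1],u[0]]); cc=np.array(cc)
        gap=lambda s:[round(abs(cv2.pointPolygonTest(P,tuple(map(float,cc+s*u*w/2+q*v*h/2)),True)),1) for q in(1,-1)]
        g1,g2=gap(1),gap(-1)
        if sum(g2)>sum(g1): a+=np.pi
        out.append((cc.round(1),round((np.degrees(a)+180)%360-180,1),(round(w,1),round(h,1)),g1,g2,k.mean(0).round()))
    return out
E
python3 - <<'E'
from h import *
d=np.load('w1.npz');c=(float(d['f']),float(d['cx']),float(d['cy']),d['R'],d['t'])
im=cv2.cvtColor(cv2.imread('pics/w1.png'),cv2.COLOR_BGR2RGB)
print('nadir',proj(c,[[*(-c[3].T@c[4])[:2],0]]))
for b in blobs(im,c,'blue',.016): print('blue',b)
for b in blobs(im,c,'green',.038,60): print('green',b)
print('lid/white');
for b in blobs(im,c,'',.018,300,((0,0,90),(180,40,255))):
    if b[2][0]<250: print(b)
x=[cv2.resize(im[40:200,230:470],None,fx=3,fy=3,interpolation=cv2.INTER_CUBIC)]
save('c1',x[0])
E
```

```text
nadir [[319.86752249 101.73605969]]
blue (array([550.9, 184.3]), np.float64(79.9), (93.7, 64.6), [11.0, 9.0], [1.6, 3.1], array([358., 167.]))
blue (array([475.4, 326.1]), np.float64(3.4), (92.0, 69.8), [9.5, 11.7], [2.0, 2.1], array([439., 124.]))
blue (array([446.6,  49.5]), np.float64(102.6), (93.6, 61.5), [9.5, 9.1], [1.1, 1.9], array([282., 106.]))
green (array([639.9, -95.9]), np.float64(92.5), (38.2, 26.5), [1.3, 4.0], [3.9, 0.6], array([198., 219.]))
green (array([637.6, -46.5]), np.float64(-87.2), (37.2, 26.2), [0.4, 3.6], [3.1, 2.1], array([226., 217.]))
green (array([635. ,   2.8]), np.float64(89.8), (36.0, 26.4), [1.3, 3.3], [2.9, 0.8], array([255., 215.]))
lid/white
(array([640.4, -49.4]), np.float64(-86.9), (197.0, 67.1), [1.1, 4.5], [6.5, 2.6], array([233., 221.]))
(array([408.8, 192.4]), np.float64(-24.9), (91.0, 60.6), [0.5, 1.6], [9.9, 8.6], array([358.,  89.]))
```

View pics/c1.png

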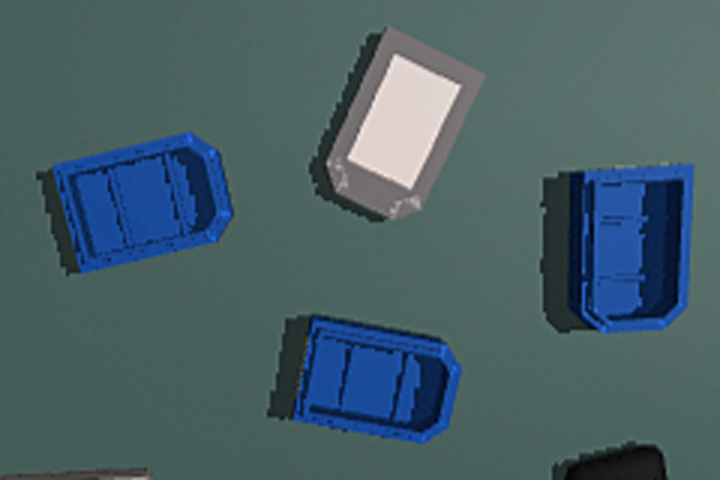

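The masks agree with the crop: A (447,50) yaw 102.6°, B (551,184) 79.9°, C (475,326) 3.4°, lid (409,192) -24.9°, mount row at 92.8°. I'm moving above the mount at y=+3 mm.

Request:
{"name": "play_rows", "arguments": {"rows": [0.013,-0.012,-0.03,-0.095,-1,0.013,-0.012,-0.03,-0.095,-1,0.013,-0.012,-0.03,-0.095,-1,0.012,-0.012,-0.03,-0.095,-1,0.012,-0.012,-0.03,-0.095,-1,0.012,-0.012,-0.03,-0.095,-1,0.012,-0.012,-0.03,-0.095,-1,0.012,-0.011,-0.03,-0.095,-1,0.012,-0.011,-0.03,-0.095,-1,0.012,-0.011,-0.028,-0.095,-1]}}

```text
t: 2.7
position: [0.6328, 0.0068, 0.149]
ee_rot: [-2.139, -2.299, 0.001]
wrist_force: [-0.6, 0.5, -0.3]
width: 0.0878
```

Request:
{"name": "play_rows", "arguments": {"rows": [0,0,0,-0.017,-1,0,0,0,0,-1]}}

```text
t: 2.9
position: [0.6325, 0.0068, 0.1504]
ee_rot: [-2.16, -2.279, 0.002]
wrist_force: [0.4, 0.2, -0.3]
width: 0.0879
```

```bash
cat >> h.py <<'E'
def pose():
    s=env.get_state(); R=cv2.Rodrigues(np.array(s['ee_rot'],float))[0]
    print('t %.2f'%s['t'],'p',(s['position']*1000).round(1),'jaw %.1f'%np.degrees(np.arctan2(R[1,1],R[0,1])),'tilt z',R[:,2].round(3),'q1,q6',s['qpos'][[0,5]].round(2),'F',s['wrist_force'].round(1),'w %.1f'%(s['width']*1000)); return s
def loadim(n):
    d=np.load(n+'.npz');return cv2.cvtColor(cv2.imread(f'pics/{n}.png'),cv2.COLOR_BGR2RGB),(float(d['f']),float(d['cx']),float(d['cy']),d['R'],d['t'])
def shot(n,cam='wrist'):
    pose();im,c=grab(cam);save(n,im);np.savez(n,f=c[0],cx=c[1],cy=c[2],R=c[3],t=c[4]);return im,c
E
python3 - <<'E'
from h import *
im,c=shot('w2')
for b in blobs(im,c,'green',.038,300): print('green',b)
for b in blobs(im,c,'blue',.016,300): print('blue',b)
E
```

```text
t 2.90 p [632.5   6.8 150.4] jaw 3.1 tilt z [-0.002  0.    -1.   ] q1,q6 [-0.01 -0.06] F [ 0.4  0.2 -0.3] w 87.9
green (array([641.5, -86.8]), np.float64(93.2), (24.8, 23.2), [0.8, 1.1], [0.0, 0.0], array([324., 289.]))
green (array([639.7, -45.7]), np.float64(93.2), (37.5, 23.4), [1.1, 0.5], [0.0, 0.0], array([322., 247.]))
green (array([637.6,   3. ]), np.float64(-87.3), (36.2, 23.5), [0.2, 1.0], [0.6, 0.9], array([328., 199.]))
blue (array([443.8,  51.1]), np.float64(102.6), (95.4, 78.2), [9.1, 12.2], [0.7, 3.7], array([106., 126.]))
blue (array([542. , 141.7]), np.float64(-177.0), (71.8, 23.0), [0.0, 5.1], [0.9, 16.9], array([212.,  13.]))
```

View pics/w2.png

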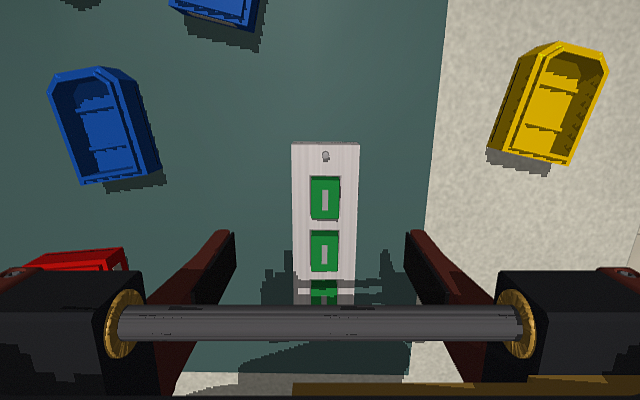

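Request:
{"name": "play_rows", "arguments": {"rows": [0.005,-0.004,-0.04,0,-1,0,0,-0.04,0,-1,0,0,-0.03,0,-1,0,0,-0.012,0,-1,0,0,0,0,1,0,0,0,0,1,0,0,0,0,1,0,0,0,0,1,0,0,0,0,1,0,0,0,0,1]}}

```text
t: 3.95
position: [0.6386, 0.0017, 0.0293]
ee_rot: [2.164, 2.277, 0.001]
wrist_force: [1.5, 0.2, -0.4]
width: 0.0432
```

Request:
{"name": "play_rows", "arguments": {"rows": [0,0,0,0,1,0,0,0,0,1,0,0,0,0,1,0,0,0,0,1,0,0,0.01,0,1,0,0,0.02,0,1,0,0,0.04,0,1,0,0,0.04,0,1]}}

```text
t: 4.75
position: [0.638, 0.0017, 0.1398]
ee_rot: [-2.163, -2.277, 0.001]
wrist_force: [0.6, -0.7, 0.4]
width: 0.0239
```

Request:
{"name": "play_rows", "arguments": {"rows": [-0.02,0.04,0,0,1,-0.02,0.04,0,0,1,-0.02,0.04,0,0,1,-0.02,0.04,0,0,1,-0.02,0.04,0,0,1,-0.02,0.04,0,0,1,-0.02,0.04,0,0,1,-0.02,0.04,0,0,1,0,0,0,0,1]}}

```text
t: 5.65
position: [0.4765, 0.3259, 0.1395]
ee_rot: [-2.158, -2.282, -0.003]
wrist_force: [-0.0, 0.1, -0.1]
width: 0.0241
```

```bash
python3 - <<'E'
from h import *
im,c=shot('w3')
for b in blobs(im,c,'green',.06,300): print('green',b)
for b in blobs(im,c,'blue',.016,300): print('blue',b)
E
```

```text
t 5.65 p [476.5 325.9 139.5] jaw 3.2 tilt z [ 0.001  0.002 -1.   ] q1,q6 [0.58 0.52] F [-0.   0.1 -0.1] w 24.1
green (array([479.2, 288.6]), np.float64(93.2), (63.4, 37.7), [2.8, 2.8], [0.6, 0.7], array([319., 238.]))
blue (array([518.4, 149.4]), np.float64(102.4), (46.7, 16.3), [7.6, 1.2], [5.6, 0.2], array([351., 362.]))
blue (array([474.3, 323. ]), np.float64(3.2), (95.3, 67.0), [11.3, 8.7], [3.6, 0.5], array([323., 194.]))
```

View pics/w3.png

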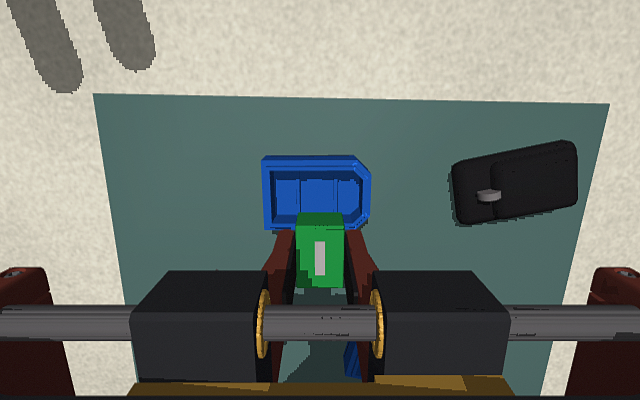

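Request:
{"name": "play_rows", "arguments": {"rows": [-0.0015,-0.0015,-0.04,0,1,0,0,-0.04,0,1,0,0,-0.024,0,1,0,0,-0.009,0,1,0,0,0,0,1,0,0,0,0,0.15,0,0,0,0,0.15,0,0,0,0,0.15,0,0,0,0,0.15]}}

```text
t: 6.6
position: [0.4772, 0.3203, 0.0263]
ee_rot: [2.164, 2.277, 0.002]
wrist_force: [-0.2, -0.1, -0.3]
width: 0.0374
```

Request:
{"name": "play_rows", "arguments": {"rows": [0,0,0.02,0,0.15,0,0,0.04,0,0.1,0,0,0.05,0,0,0,0,0,0,0]}}

```text
t: 7.0
position: [0.4804, 0.3226, 0.1422]
ee_rot: [2.162, 2.276, 0.017]
wrist_force: [0.7, 0.5, 0.3]
width: 0.0436
```

```bash
python3 - <<'E'
from h import *
im,c=shot('w4')
for b in blobs(im,c,'green',.033,300): print('green',b)
for b in blobs(im,c,'blue',.016,300): print('blue',b)
save('c4',im[100:300,200:440])
E
```

```text
t 7.00 p [480.4 322.6 142.2] jaw 2.9 tilt z [ 0.01   0.006 -1.   ] q1,q6 [0.57 0.52] F [0.7 0.5 0.3] w 43.6
green (array([477.5, 319.4]), np.float64(-87.2), (38.2, 23.8), [0.5, 0.3], [0.8, 0.8], array([314., 205.]))
blue (array([539.7, 144. ]), np.float64(-177.5), (57.3, 49.1), [13.3, 0.0], [3.0, 12.9], array([363., 356.]))
blue (array([474.7, 318.9]), np.float64(2.9), (95.2, 66.8), [10.9, 8.9], [3.1, 0.3], array([323., 191.]))
```

View pics/c4.png

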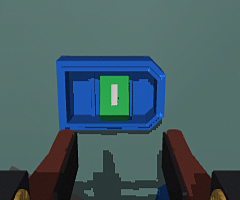

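Request:
{"name": "play_rows", "arguments": {"rows": [0.018,-0.041,0,0,0,0.018,-0.041,0,0,0,0.018,-0.041,0,0,0,0.018,-0.041,0,0,0,0.018,-0.041,0,0,0,0.018,-0.041,0,0,0,0.018,-0.041,0,0,0,0.018,-0.041,0,0,0,0.018,-0.041,0,0,0,0,0,0,0,0]}}

```text
t: 8.05
position: [0.6401, -0.0534, 0.1345]
ee_rot: [2.168, 2.272, -0.001]
wrist_force: [0.3, 0.2, 0.4]
width: 0.0441
```

Request:
{"name": "play_rows", "arguments": {"rows": [0,0,0,0,0]}}

```text
t: 8.15
position: [0.638, -0.0496, 0.1342]
ee_rot: [-2.165, -2.274, 0.002]
wrist_force: [-0.0, 0.6, -0.8]
width: 0.0439
```

```bash
python3 - <<'E'
from h import *
im,c=shot('w5')
for b in blobs(im,c,'green',.038,300): print('green',b)
E
```

```text
t 8.15 p [638.  -49.6 134.2] jaw 2.8 tilt z [-0.002  0.    -1.   ] q1,q6 [-0.1  -0.15] F [-0.   0.6 -0.8] w 43.9
green (array([641.7, -95.6]), np.float64(93.5), (39.0, 23.5), [1.4, 1.4], [1.2, 0.8], array([318., 251.]))
green (array([639.7, -46.9]), np.float64(92.9), (36.2, 23.4), [0.8, 1.1], [0.8, 0.6], array([322., 195.]))
```

Request:
{"name": "play_rows", "arguments": {"rows": [0.0015,0.0015,-0.04,0,0,0,0,-0.04,0,0,0,0,-0.018,0,0,0,0,-0.008,0,0,0,0,0,0,0,0,0,0,0,1,0,0,0,0,1,0,0,0,0,1,0,0,0,0,1]}}

```text
t: 9.1
position: [0.6403, -0.0473, 0.0311]
ee_rot: [2.164, 2.277, 0.0]
wrist_force: [-3.2, 0.2, 5.6]
width: 0.0232
```

Request:
{"name": "play_rows", "arguments": {"rows": [0,0,0,0,1,0,0,0.01,0,1,0,0,0.02,0,1,0,0,0.04,0,1,0,0,0.04,0,1]}}

```text
t: 9.6
position: [0.6401, -0.0474, 0.1413]
ee_rot: [-2.164, -2.277, 0.0]
wrist_force: [-0.2, 0.7, -0.4]
width: 0.0234
```

Request:
{"name": "play_rows", "arguments": {"rows": [-0.009,0.023,0,0.086,1,-0.009,0.023,0,0.086,1,-0.009,0.023,0,0.086,1,-0.009,0.023,0,0.086,1,-0.009,0.023,0,0.086,1,-0.009,0.023,0,0.086,1,-0.009,0.023,0,0.086,1,-0.009,0.023,0,0.086,1,-0.009,0.023,0,0.086,1,-0.009,0.023,0,0.083,1]}}

```text
t: 10.6
position: [0.5504, 0.1837, 0.1409]
ee_rot: [0.264, 3.129, 0.001]
wrist_force: [-0.5, -0.4, -0.1]
width: 0.0238
```

Request:
{"name": "play_rows", "arguments": {"rows": [0,0,0,0,1,0,0,0,0,1]}}

```text
t: 10.8
position: [0.5507, 0.1829, 0.1405]
ee_rot: [0.274, 3.128, 0.0]
wrist_force: [0.1, -0.4, -0.2]
width: 0.0239
```

```bash
python3 - <<'E'
from h import *
im,c=shot('w6')
for b in blobs(im,c,'blue',.016,300): print('blue',b)
save('c6',im[100:300,200:440])
E
```

```text
t 10.80 p [550.7 182.9 140.5] jaw 80.0 tilt z [ 0.001  0.    -1.   ] q1,q6 [ 0.3 -1.1] F [ 0.1 -0.4 -0.2] w 23.9
blue (array([551.7, 182.8]), np.float64(79.3), (95.2, 67.0), [11.4, 9.0], [3.0, 0.7], array([324., 185.]))
blue (array([445.5,  47.7]), np.float64(102.7), (103.8, 66.5), [14.4, 8.1], [0.2, 3.5], array([141.,  96.]))
blue (array([474.6, 323.2]), np.float64(3.1), (95.7, 72.6), [9.2, 11.7], [6.5, 4.7], array([470.,  69.]))
```

View pics/c6.png

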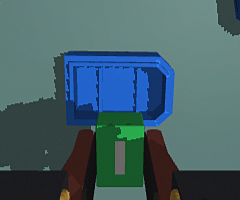

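Request:
{"name": "play_rows", "arguments": {"rows": [0,-0.001,-0.04,0,1,0,0,-0.04,0,1,0,0,-0.022,0,1,0,0,-0.01,0,1,0,0,-0.001,0,1,0,0,0,0,1,0,0,0,0,0.15,0,0,0,0,0.15,0,0,0,0,0.15]}}

```text
t: 11.75
position: [0.5508, 0.1818, 0.0273]
ee_rot: [0.272, 3.129, 0.001]
wrist_force: [-0.6, 0.1, -0.7]
width: 0.0369
```

Request:
{"name": "play_rows", "arguments": {"rows": [0,0,0,0,0.15,0,0,0.02,0,0.15,0,0,0.04,0,0.1,0,0,0.05,0,0,0,0,0,0,0]}}

```text
t: 12.25
position: [0.5543, 0.183, 0.143]
ee_rot: [0.271, 3.12, 0.007]
wrist_force: [1.2, -0.1, 0.1]
width: 0.0436
```

```bash
python3 - <<'E'
from h import *
im,c=shot('w7')
for b in blobs(im,c,'green',.033,300): print('green',b)
for b in blobs(im,c,'blue',.016,300): print('blue',b)
E
```

```text
t 12.25 p [554.3 183.  143. ] jaw 80.1 tilt z [ 0.01   0.003 -1.   ] q1,q6 [ 0.3 -1.1] F [ 1.2 -0.1  0.1] w 43.6
green (array([551.1, 181.6]), np.float64(170.0), (36.1, 23.6), [1.4, 1.0], [0.7, 0.0], array([313., 182.]))
green (array([477.7, 318.7]), np.float64(93.0), (37.3, 24.8), [0.9, 1.4], [1.0, 1.3], array([481.,  65.]))
blue (array([551.7, 182.8]), np.float64(79.2), (95.1, 66.5), [11.2, 8.9], [2.7, 1.0], array([322., 182.]))
blue (array([445.5,  47.7]), np.float64(102.7), (103.6, 66.7), [14.5, 8.1], [1.1, 3.6], array([134.,  95.]))
blue (array([474.4, 323.1]), np.float64(2.8), (95.5, 72.5), [8.9, 11.3], [10.6, 4.8], array([466.,  72.]))
```

Request:
{"name": "play_rows", "arguments": {"rows": [0.009,-0.028,0,-0.086,0,0.009,-0.028,0,-0.086,0,0.009,-0.028,0,-0.086,0,0.009,-0.028,0,-0.086,0,0.009,-0.028,0,-0.086,0,0.009,-0.028,0,-0.086,0,0.009,-0.028,0,-0.086,0,0.009,-0.028,0,-0.086,0,0.009,-0.028,0,-0.086,0,0.009,-0.027,0,-0.083,0]}}

```text
t: 13.3
position: [0.6396, -0.0984, 0.135]
ee_rot: [-2.169, -2.27, 0.002]
wrist_force: [-0.3, -0.2, -0.5]
width: 0.0438
```

Request:
{"name": "play_rows", "arguments": {"rows": [0,0,0,0,0,0,0,0,0,0]}}

```text
t: 13.5
position: [0.6394, -0.0974, 0.1352]
ee_rot: [-2.162, -2.277, 0.002]
wrist_force: [0.4, 1.0, -0.4]
width: 0.0438
```

```bash
python3 - <<'E'
from h import *
im,c=shot('w8')
for b in blobs(im,c,'green',.038,300): print('green',b)
E
```

```text
t 13.50 p [639.4 -97.4 135.2] jaw 3.0 tilt z [-0.002  0.001 -1.   ] q1,q6 [-0.17 -0.22] F [ 0.4  1.  -0.4] w 43.8
green (array([642. , -96.6]), np.float64(93.0), (36.5, 23.5), [1.0, 1.2], [0.6, 0.7], array([322., 197.]))
```

Request:
{"name": "play_rows", "arguments": {"rows": [0.0025,0,-0.04,0,0,0,0,-0.04,0,0,0,0,-0.018,0,0,0,0,-0.008,0,0,0,0,0,0,0,0,0,0,0,1,0,0,0,0,1,0,0,0,0,1,0,0,0,0,1,0,0,0,0,1]}}

```text
t: 14.55
position: [0.6426, -0.0974, 0.0321]
ee_rot: [-2.164, -2.277, 0.0]
wrist_force: [-3.6, 0.0, 6.2]
width: 0.0236
```

Request:
{"name": "play_rows", "arguments": {"rows": [0,0,0.01,0,1,0,0,0.02,0,1,0,0,0.04,0,1,0,0,0.04,0,1]}}

```text
t: 14.95
position: [0.6426, -0.0973, 0.1424]
ee_rot: [-2.164, -2.277, 0.0]
wrist_force: [0.9, 0.0, -0.2]
width: 0.0238
```

Request:
{"name": "play_rows", "arguments": {"rows": [-0.02,0.015,0,-0.09,1,-0.02,0.015,0,-0.09,1,-0.02,0.015,0,-0.09,1,-0.02,0.015,0,-0.09,1,-0.02,0.015,0,-0.09,1,-0.02,0.015,0,-0.09,1,-0.02,0.015,0,-0.09,1,-0.02,0.015,0,-0.09,1,-0.02,0.014,0,-0.09,1,-0.016,0.013,0,-0.081,1]}}

```text
t: 15.95
position: [0.4462, 0.0503, 0.1417]
ee_rot: [-3.123, -0.34, -0.003]
wrist_force: [0.3, -0.0, -0.2]
width: 0.0236
```

Request:
{"name": "play_rows", "arguments": {"rows": [0,0,0,0,1,0,0,0,0,1]}}

```text
t: 16.15
position: [0.4478, 0.0498, 0.1417]
ee_rot: [3.121, 0.354, 0.004]
wrist_force: [0.5, -0.3, 0.0]
width: 0.0236
```

```bash
python3 - <<'E'
from h import *
im,c=shot('w9')
for b in blobs(im,c,'blue',.016,300): print('blue',b)
E
```

```text
t 16.15 p [447.8  49.8 141.7] jaw -77.1 tilt z [ 0.002  0.    -1.   ] q1,q6 [0.08 1.43] F [ 0.5 -0.3  0. ] w 23.6
blue (array([444.6,  50.9]), np.float64(102.7), (95.2, 67.6), [9.1, 11.5], [0.8, 3.3], array([317., 189.]))
blue (array([472.9, 300.3]), np.float64(-1.2), (95.4, 43.6), [9.9, 0.4], [11.6, 1.0], array([29., 91.]))
blue (array([550.9, 186.1]), np.float64(79.3), (102.3, 63.7), [8.9, 31.4], [2.6, 3.9], array([195.,  45.]))
```

Request:
{"name": "play_rows", "arguments": {"rows": [-0.002,0.001,-0.04,0,1,0,0,-0.04,0,1,0,0,-0.022,0,1,0,0,-0.01,0,1,0,0,-0.001,0,1,0,0,0,0,1,0,0,0,0,0.15,0,0,0,0,0.15,0,0,0,0,0.15]}}

```text
t: 17.1
position: [0.4454, 0.0507, 0.0283]
ee_rot: [3.122, 0.349, 0.002]
wrist_force: [-0.6, 0.5, -0.8]
width: 0.0371
```

Request:
{"name": "play_rows", "arguments": {"rows": [0,0,0,0,0.15,0,0,0.02,0,0.15,0,0,0.04,0,0.1,0,0,0.05,0,0,0,0,0,0,0]}}

```text
t: 17.6
position: [0.4487, 0.0511, 0.143]
ee_rot: [3.122, 0.349, 0.017]
wrist_force: [0.7, -0.4, -0.4]
width: 0.0441
```

```bash
python3 - <<'E'
from h import *
im,c=shot('w10')
for b in blobs(im,c,'green',.033,300): print('green',b)
for b in blobs(im,c,'blue',.016,300): print('blue',b)
E
```

```text
t 17.60 p [448.7  51.1 143. ] jaw -77.3 tilt z [ 0.011  0.001 -1.   ] q1,q6 [0.09 1.44] F [ 0.7 -0.4 -0.4] w 44.1
green (array([447. ,  51.1]), np.float64(13.4), (36.7, 23.3), [1.3, 0.8], [0.4, 0.0], array([316., 189.]))
green (array([478.1, 305.4]), np.float64(-1.0), (24.9, 9.1), [1.4, 0.0], [1.7, 0.0], array([ 7., 91.]))
green (array([552.4, 177.9]), np.float64(-9.8), (34.5, 31.0), [1.4, 0.7], [3.0, 4.6], array([188.,  31.]))
blue (array([445.,  51.]), np.float64(102.7), (95.1, 67.0), [8.6, 11.7], [2.1, 3.6], array([315., 194.]))
blue (array([472.9, 302.3]), np.float64(-0.8), (95.3, 45.7), [9.5, 0.3], [10.8, 1.0], array([33., 89.]))
blue (array([551., 186.]), np.float64(79.3), (102.1, 63.9), [9.0, 28.2], [2.7, 4.2], array([195.,  49.]))
```

Request:
{"name": "play_rows", "arguments": {"rows": [0.003,-0.036,0.01,0.091,-0.5,0.003,-0.036,0.01,0.091,-0.5,0.003,-0.036,0.01,0.091,-1,0.003,-0.036,0.01,0.091,-1,0.003,-0.036,0.01,0.091,-1,0.003,-0.036,0.01,0.091,-1,0.003,-0.036,0.01,0.091,-1,0.003,-0.036,0.01,0.091,-1,0.003,-0.036,0.01,0.091,-1,0.003,-0.036,0.01,0.091,-1]}}

```text
t: 18.65
position: [0.4741, -0.3092, 0.2358]
ee_rot: [-2.127, -2.308, 0.001]
wrist_force: [0.3, 0.2, -0.6]
width: 0.0877
```

Request:
{"name": "play_rows", "arguments": {"rows": [0.002,-0.03,0.007,0.088,-1,0,0,0,0,-1,0,0,0,0,-1]}}

```text
t: 18.95
position: [0.476, -0.3378, 0.2425]
ee_rot: [-1.973, -2.441, -0.0]
wrist_force: [-0.2, -0.8, -0.0]
width: 0.0879
```

```bash
python3 - <<'E'
from h import *
im,c=shot('w11')
x=proj(c,[[.48,-.325,.02]])[0].astype(int);print(x)
u,v=np.clip(x,[100,75],[540,325]);k=im[v-75:v+75,u-100:u+100];print(u-100,v-75)
save('c11',cv2.resize(k,None,fx=4,fy=4,interpolation=cv2.INTER_CUBIC))
E
```

```text
t 18.95 p [ 476.  -337.8  242.5] jaw 12.1 tilt z [-0.002  0.002 -1.   ] q1,q6 [-0.64 -0.85] F [-0.2 -0.8 -0. ] w 87.9
[325 158]
225 83
```

View pics/c11.png

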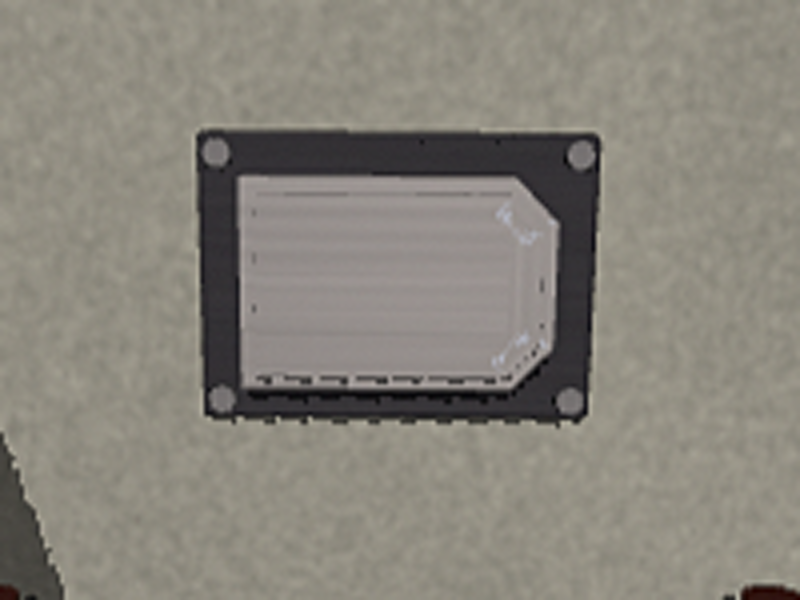

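```bash
python3 - <<'E'
from h import *
im,c=loadim('w11')
px=lambda P:(np.array(P,float)+.5)/4-.5+[225,83]
B=ray(c,px([[239,177],[517,177],[558,222],[553,348],[510,390],[241,388]]),.02)[:,:2]*1000
print(B.round(1)); 
print('ends',np.linalg.norm(B[0]-B[5]),'yawL',np.degrees(np.arctan2(*(B[1]-B[0])[::-1])),np.degrees(np.arctan2(*(B[4]-B[5])[::-1])))
print('centre',((B[0]+B[5])/2+(B[2]+B[3])/2)/2, 'L',np.linalg.norm((B[2]+B[3])/2-(B[0]+B[5])/2))
F=ray(c,px([[198,130],[600,134],[587,418],[206,417]]),.008)[:,:2]*1000
print(F.round(1),F.mean(0),'yaw',np.degrees(np.arctan2(*(F[1]-F[0])[::-1])),np.degrees(np.arctan2(*(F[2]-F[3])[::-1])))
E
```

```text
[[ 427.7 -299.6]
 [ 503.6 -283.3]
 [ 517.9 -293. ]
 [ 525.3 -328.3]
 [ 516.  -343. ]
 [ 439.3 -358.9]]
ends 60.369475730868494 yawL 12.117915083092926 11.70123488642527
centre [ 477.52427087 -319.92799759] L 90.02867415388206
[[ 412.8 -290.2]
 [ 525.3 -267.2]
 [ 542.5 -348.9]
 [ 429.9 -372.8]] [ 477.61206823 -319.75855739] yaw 11.55920755764539 11.985226830942526
```

Carrier: shoulder centre (477.6,-319.9), yaw 11.9°, with block dimensions 90.0 x 60.4 as expected. Going to tray A for pickup.

Request:
{"name": "play_rows", "arguments": {"rows": [-0.003,0.043,-0.011,0.001,-1,-0.003,0.043,-0.011,0.001,-1,-0.003,0.043,-0.011,0.001,-1,-0.003,0.043,-0.011,0.001,-1,-0.003,0.043,-0.011,0.001,-1,-0.003,0.043,-0.011,0.001,-1,-0.003,0.043,-0.011,0,-1,-0.003,0.043,-0.011,0,-1,-0.004,0.043,-0.011,0,-1,0,0,0,0,-1]}}

```text
t: 20.0
position: [0.4457, 0.0535, 0.1436]
ee_rot: [-1.951, -2.458, 0.004]
wrist_force: [0.1, 0.3, 0.4]
width: 0.0878
```

Request:
{"name": "play_rows", "arguments": {"rows": [0,0,0,0,-1,0,0,0,0,-1]}}

```text
t: 20.2
position: [0.4484, 0.0489, 0.1453]
ee_rot: [-1.96, -2.455, 0.001]
wrist_force: [-0.1, 0.0, -0.8]
width: 0.0878
```

```bash
python3 - <<'E'
from h import *
im,c=shot('w12')
for b in blobs(im,c,'blue',.016,300): print('blue',b)
for b in blobs(im,c,'green',.033,300): print('green',b)
save('c12',cv2.resize(im[60:300,200:440],None,fx=2.5,fy=2.5))
E
```

```text
t 20.20 p [448.4  48.9 145.3] jaw 12.8 tilt z [-0. -0. -1.] q1,q6 [ 0.08 -0.14] F [-0.1  0.  -0.8] w 87.8
blue (array([447.1,  48.3]), np.float64(102.7), (97.3, 63.5), [10.7, 10.1], [1.3, 0.5], array([317., 183.]))
blue (array([552.1, 185.8]), np.float64(79.4), (98.9, 70.3), [20.3, 9.2], [0.7, 4.0], array([489.,  63.]))
green (array([444.5,  52.7]), np.float64(-167.2), (33.1, 26.8), [1.4, 0.0], [1.6, 0.6], array([311., 184.]))
green (array([549.5, 179.8]), np.float64(170.0), (39.6, 28.3), [1.1, 4.6], [4.7, 0.7], array([487.,  59.]))
```

View pics/c12.png

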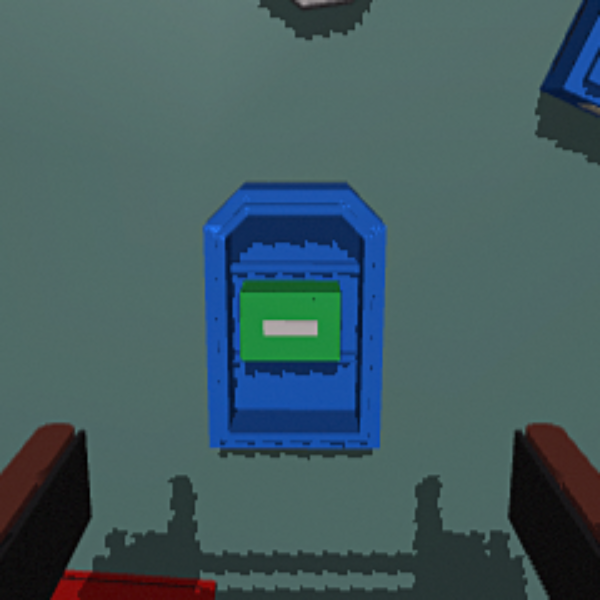

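```bash
python3 - <<'E'
from h import *
im,c=loadim('w12')
px=lambda P:(np.array(P,float)+.5)/2.5-.5+[200,60]
B=ray(c,px([[210,448],[380,448],[205,226],[385,226],[244,183],[347,183]]),.030)[:,:2]*1000
print(B.round(1)); a=np.radians(102.7);u=np.array([np.cos(a),np.sin(a)])
print('w',np.linalg.norm(B[0]-B[1]),np.linalg.norm(B[2]-B[3]),'axis',[np.degrees(np.arctan2(*(q-p)[::-1])) for p,q in((B[0],B[2]),(B[1],B[3]))])
e=(B[0]+B[1])/2;m=(B[2]+B[3])/2; print('centre from end',e+45*u,'from cut start',m-33*u,'len',np.linalg.norm(m-e))
E2=ray(c,px([[244,183],[347,183]]),.002)[:,:2].mean(0)*1000;print('from bottom cut end',E2-45*u)
E
```

```text
[[4.275e+02 2.000e-01]
 [4.861e+02 1.360e+01]
 [4.106e+02 7.690e+01]
 [4.683e+02 9.010e+01]
 [4.203e+02 9.340e+01]
 [4.529e+02 1.008e+02]]
w 60.13444260739575 59.164425104774246 axis [np.float64(102.39119481710266), np.float64(103.09891050940023)]
centre from end [446.92401466  50.79026949] from cut start [446.7476191   51.29232782] len 78.52857938173952
from bottom cut end [446.8627072   50.79599473]
```

Request:
{"name": "play_rows", "arguments": {"rows": [-0.0015,0.002,-0.04,0,-1,0,0,-0.04,0,-1,0,0,-0.035,0,-1,0,0,-0.012,0,-1,0,0,-0.006,0,-1,0,0,0,0,-1,0,0,0,0,1,0,0,0,0,1,0,0,0,0,1,0,0,0,0,1]}}

```text
t: 21.25
position: [0.4476, 0.051, 0.013]
ee_rot: [1.959, 2.455, 0.001]
wrist_force: [1.3, -0.5, 6.3]
width: 0.0602
```

Request:
{"name": "play_rows", "arguments": {"rows": [0,0,0,0,1,0,0,0,0,1]}}

```text
t: 21.45
position: [0.4476, 0.051, 0.013]
ee_rot: [1.959, 2.455, 0.001]
wrist_force: [-2.4, 0.5, 6.8]
width: 0.0597
```

```bash
python3 -c "
from h import *
pose()"
```

```text
t 21.45 p [447.6  51.   13. ] jaw 12.8 tilt z [ 0.001  0.    -1.   ] q1,q6 [ 0.09 -0.14] F [-2.4  0.5  6.8] w 59.7
```

Request:
{"name": "play_rows", "arguments": {"rows": [0,0,0.01,0,1,0,0,0.03,0,1,0,0,0.04,0,1,0,0,0.02,0,1]}}

```text
t: 21.85
position: [0.4481, 0.0511, 0.1152]
ee_rot: [1.958, 2.454, 0.003]
wrist_force: [0.2, -0.0, -1.3]
width: 0.0596
```

Request:
{"name": "play_rows", "arguments": {"rows": [0.003,-0.034,0,-0.085,1,0.003,-0.034,0,-0.085,1,0.003,-0.034,0,-0.085,1,0.003,-0.034,0,-0.085,1,0.003,-0.034,0,-0.085,1,0.003,-0.034,0,-0.085,1,0.003,-0.034,0,-0.085,1,0.003,-0.034,0,-0.085,1,0.003,-0.034,0,-0.085,1,0.003,-0.034,0,-0.085,1]}}

```text
t: 22.85
position: [0.477, -0.2903, 0.1129]
ee_rot: [-3.061, -0.706, 0.0]
wrist_force: [0.1, -0.2, -1.4]
width: 0.0599
```

Request:
{"name": "play_rows", "arguments": {"rows": [0,-0.016,0,-0.08,1,0,-0.015,0,-0.08,1,0,0,0,0,1,0,0,0,0,1,0,0,0,0,1]}}

```text
t: 23.35
position: [0.477, -0.3191, 0.1124]
ee_rot: [-3.124, -0.331, 0.001]
wrist_force: [-0.0, -0.3, -0.6]
width: 0.0599
```

```bash
python3 - <<'E'
from h import *
im,c=shot('w13')
print(proj(c,[[.4776,-.3199,.02]]))
save('c13',im[60:340])
E
```

```text
t 23.35 p [ 477.  -319.1  112.4] jaw -77.9 tilt z [-0.001  0.001 -1.   ] q1,q6 [-0.61  0.75] F [-0.  -0.3 -0.6] w 59.9
[[321.08812418 199.5403731 ]]
```

View pics/c13.png

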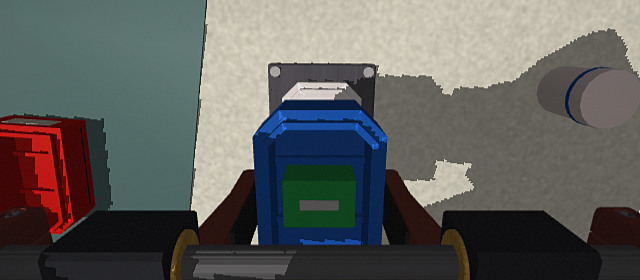

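Request:
{"name": "play_rows", "arguments": {"rows": [0.0005,-0.001,-0.04,-0.002,1,0,0,-0.025,0,1,0,0,-0.009,0,1,0,0,0,0,1,0,0,0,0,1]}}

```text
t: 23.9
position: [0.4784, -0.3211, 0.0391]
ee_rot: [3.124, 0.323, 0.001]
wrist_force: [0.4, 0.5, -1.0]
width: 0.0598
```

```bash
python3 -c "
from h import *
pose()"
```

```text
t 23.90 p [ 478.4 -321.1   39.1] jaw -78.2 tilt z [ 0.001 -0.001 -1.   ] q1,q6 [-0.61  0.75] F [ 0.4  0.5 -1. ] w 59.8
```

Request:
{"name": "play_rows", "arguments": {"rows": [-0.001,0.001,-0.003,0,1,0,0,-0.003,0,1,0,0,-0.002,0,1,0,0,0,0,1,0,0,0,0,1]}}

```text
t: 24.4
position: [0.4771, -0.3202, 0.031]
ee_rot: [3.125, 0.321, 0.001]
wrist_force: [-1.7, 1.6, 5.2]
width: 0.0597
```

```bash
python3 -c "
from h import *
pose()"
```

```text
t 24.40 p [ 477.1 -320.2   31. ] jaw -78.3 tilt z [ 0.001 -0.    -1.   ] q1,q6 [-0.61  0.75] F [-1.7  1.6  5.2] w 59.7
```

Request:
{"name": "play_rows", "arguments": {"rows": [0,0,0,0,-1,0,0,0,0,-1,0,0,0,0,-1,0,0,0.01,0,-1,0,0,0.04,0,-1,0,0,0.045,0,-1,0,0,0.02,0,-1]}}

```text
t: 25.1
position: [0.4783, -0.3211, 0.1496]
ee_rot: [3.122, 0.321, 0.006]
wrist_force: [0.3, -0.7, 0.0]
width: 0.0874
```

```bash
cat >> h.py <<'E'
def px_hull(im,c,near,hsv=MASK['blue'],zref=.016,amin=600):
    hs=cv2.cvtColor(im,cv2.COLOR_RGB2HSV); m=cv2.morphologyEx(cv2.inRange(hs,*hsv),cv2.MORPH_CLOSE,np.ones((3,3)))
    ks=[k for k in cv2.findContours(m,cv2.RETR_EXTERNAL,cv2.CHAIN_APPROX_NONE)[0] if cv2.contourArea(k)>amin]
    k=min(ks,key=lambda k:np.linalg.norm(ray(c,k[:,0].mean(0),zref)[0,:2]-near)); return cv2.convexHull(k)[:,0].astype(float)
def ends(im,c,near,yaw,zt=.030,zb=.002,**kw):
    """centre (mm) from outline extremes along u,v at yaw; each extreme read at the height that forms it"""
    k=px_hull(im,c,np.array(near)/1000,**kw); cam=(-c[3].T@c[4])[:2]*1000; a=np.radians(yaw); u=np.array([np.cos(a),np.sin(a)]);v=np.array([-u[1],u[0]])
    T=ray(c,k,zt)[:,:2]*1000;B=ray(c,k,zb)[:,:2]*1000; out=[]
    for d,h in((u,45),(v,30)):
        r=(cam-near)@d
        hi=(T if r<h else B)@d; lo=(T if r>-h else B)@d
        out.append((hi.max()-h,lo.min()+h))
    g=[np.mean(o) for o in out]; print('axis est',np.round(out,1),'centre',(g[0]*u+g[1]*v).round(1)); return g[0]*u+g[1]*v
E
python3 - <<'E'
from h import *
im,c=shot('w14')
for b in blobs(im,c,'blue',.034,600): print('blue',b)
im,c=loadim('w12'); ends(im,c,np.array([447,50]),102.7)
E
```

```text
t 25.10 p [ 478.3 -321.1  149.6] jaw -78.3 tilt z [ 0.004 -0.003 -1.   ] q1,q6 [-0.61  0.75] F [ 0.3 -0.7  0. ] w 87.4
blue (array([ 475.4, -320.2]), np.float64(11.7), (96.4, 63.6), [10.5, 10.0], [1.0, 0.2], array([318., 186.]))
axis est [[ -48.7  -48.9]
 [-446.6 -447.1]] centre [446.7  50.6]
```

Request:
{"name": "play_rows", "arguments": {"rows": [0.007,0.045,0,0.075,-1,0.007,0.045,0,0.075,-1,0.007,0.045,0,0.075,-1,0.007,0.045,0,0.075,-1,0.007,0.045,0,0.075,-1,0.007,0.045,0,0.075,-1,0.007,0.045,0,0.075,-1,0.007,0.045,0,0.075,-1,0.007,0.045,0,0.075,-1,0.007,0.045,0,0.075,-1]}}

```text
t: 26.15
position: [0.5466, 0.1318, 0.1454]
ee_rot: [-2.415, -2.009, 0.0]
wrist_force: [1.6, -1.0, 1.0]
width: 0.088
```

Request:
{"name": "play_rows", "arguments": {"rows": [0.004,0.045,0,0.002,-1,0,0.01,0,0,-1,0,0,0,0,-1,0,0,0,0,-1,0,0,0,0,-1]}}

```text
t: 26.65
position: [0.5505, 0.1833, 0.1452]
ee_rot: [-2.419, -2.005, 0.001]
wrist_force: [-0.4, 0.4, 0.3]
width: 0.0879
```

```bash
python3 - <<'E'
from h import *
im,c=shot('w15')
for b in blobs(im,c,'blue',.016,600): print('blue',b)
for b in blobs(im,c,'green',.033,300): print('green',b)
ends(im,c,np.array([551,184]),79.4)
im,c=loadim('w14'); ends(im,c,np.array([477,-320]),11.8,.048,.020)
E
```

```text
t 26.65 p [550.5 183.3 145.2] jaw -10.7 tilt z [-0.001 -0.    -1.   ] q1,q6 [0.3  0.49] F [-0.4  0.4  0.3] w 87.9
blue (array([549. , 180.8]), np.float64(79.3), (97.6, 63.5), [10.8, 10.8], [0.7, 0.2], array([315., 180.]))
blue (array([471.9, 323. ]), np.float64(2.8), (99.1, 67.7), [17.5, 8.3], [1.0, 4.1], array([193.,  47.]))
green (array([553.1, 183.3]), np.float64(-10.6), (33.9, 27.0), [0.6, 1.3], [0.6, 1.5], array([322., 189.]))
green (array([477.2, 318.6]), np.float64(92.8), (38.4, 32.9), [5.8, 3.9], [5.6, 3.8], array([191.,  37.]))
axis est [[ 281.1  280.9]
 [-506.2 -506.7]] centre [549.5 183. ]
axis est [[ 401.6  402.9]
 [-410.5 -410.9]] centre [ 477.7 -319.8]
```

Request:
{"name": "play_rows", "arguments": {"rows": [-0.001,0,-0.04,0,-1,0,0,-0.04,0,-1,0,0,-0.035,0,-1,0,0,-0.012,0,-1,0,0,-0.005,0,-1,0,0,0,0,-1,0,0,0,0,1,0,0,0,0,1,0,0,0,0,1,0,0,0,0,1]}}

```text
t: 27.7
position: [0.5502, 0.1852, 0.0141]
ee_rot: [2.416, 2.007, 0.002]
wrist_force: [0.3, -0.9, 7.9]
width: 0.0599
```

Request:
{"name": "play_rows", "arguments": {"rows": [0,0,0,0,1,0,0,0,0,1]}}

```text
t: 27.9
position: [0.5502, 0.1852, 0.0141]
ee_rot: [2.416, 2.007, 0.001]
wrist_force: [-1.5, -0.9, 6.9]
width: 0.0598
```

Request:
{"name": "play_rows", "arguments": {"rows": [0,0,0.01,0,1,0,0,0.03,0,1,0,0,0.04,0,1,0,0,0.04,0,1]}}

```text
t: 28.3
position: [0.5491, 0.1848, 0.1345]
ee_rot: [-2.416, -2.007, 0.002]
wrist_force: [0.5, 0.2, -2.5]
width: 0.0597
```

Request:
{"name": "play_rows", "arguments": {"rows": [-0.007,-0.045,0.001,-0.075,1,-0.007,-0.045,0.001,-0.075,1,-0.007,-0.045,0.001,-0.075,1,-0.007,-0.045,0.001,-0.075,1,-0.007,-0.045,0.001,-0.075,1,-0.007,-0.045,0.001,-0.075,1,-0.007,-0.045,0.001,-0.075,1,-0.007,-0.045,0.001,-0.075,1,-0.007,-0.045,0.001,-0.075,1,-0.007,-0.045,0.001,-0.074,1]}}

```text
t: 29.3
position: [0.479, -0.2668, 0.1439]
ee_rot: [3.125, 0.321, 0.0]
wrist_force: [1.3, 0.1, -1.2]
width: 0.06
```

Request:
{"name": "play_rows", "arguments": {"rows": [0,-0.03,0,0,1,0,-0.024,0,0,1,0,0,0,0,1,0,0,0,0,1,0,0,0,0,1]}}

```text
t: 29.8
position: [0.4795, -0.3179, 0.1433]
ee_rot: [-3.123, -0.329, 0.001]
wrist_force: [0.2, -0.3, -1.3]
width: 0.0596
```

```bash
cat >> h.py <<'E'
def held(n,dz,yaw,near=(478,-320)):
    im,c=shot(n); s=env.get_state(); z=s['position'][2]-dz; a=np.radians(yaw);u=np.array([np.cos(a),np.sin(a)])
    k=px_hull(im,c,np.array(near)/1000,zref=z+.02); hi=(ray(c,k,z)[:,:2]*1000@u).max()-45
    print('held centre along u %.1f, TCP %.1f'%(hi,s['position'][:2]*1000@u)); return im,c
E
python3 - <<'E'
from h import *
im,c=held('w16',.012,11.8)
print('target along u',np.dot([477.7,-319.8],[np.cos(np.radians(11.8)),np.sin(np.radians(11.8))]))
im2,c2=loadim('w13');a=np.radians(11.8);u=np.array([np.cos(a),np.sin(a)])
k=px_hull(im2,c2,np.array([.478,-.32]),zref=.12);print('check w13', (ray(c2,k,.1014)[:,:2]*1000@u).max()-45,np.dot([477,-319.1],u))
save('c16',im[60:340])
E
```

```text
t 29.80 p [ 479.5 -317.9  143.3] jaw -78.0 tilt z [-0.001  0.001 -1.   ] q1,q6 [-0.61  0.75] F [ 0.2 -0.3 -1.3] w 59.6
held centre along u 414.4, TCP 404.5
target along u 402.20711423245234
check w13 402.1403552820789 401.66505429660845
```

View pics/c16.png

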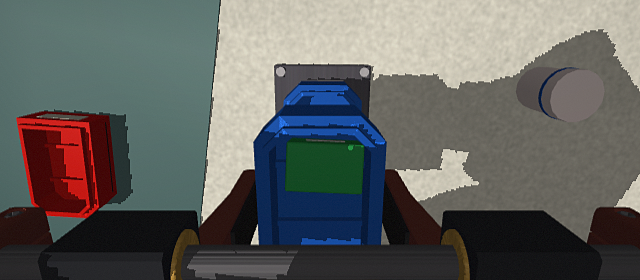

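```bash
python3 - <<'E'
from h import *
im,c=loadim('w16')
k=cv2.resize(im[130:310,230:410],None,fx=3.3,fy=3.3,interpolation=cv2.INTER_CUBIC)
save('c16b',np.clip(k.astype(float)*1.6,0,255).astype(np.uint8))
E
```

```text
(no output)
```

View pics/c16b.png

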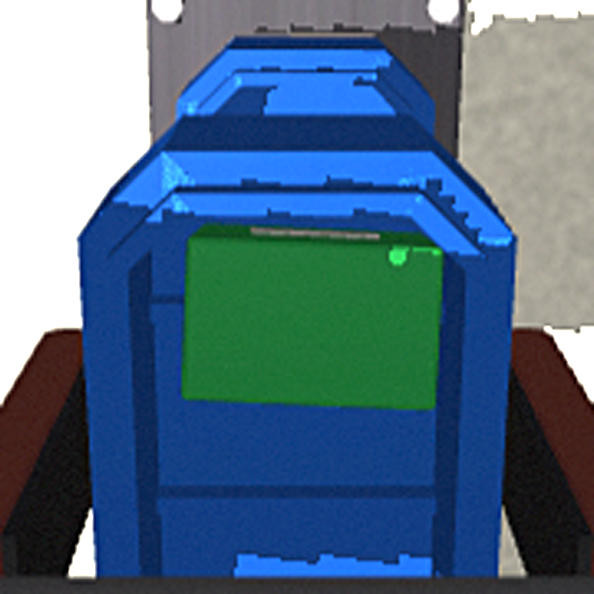

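```bash
python3 - <<'E'
from h import *
im,c=loadim('w16')
px=lambda P:(np.array(P,float)+.5)/3.3-.5+[230,130]
a=np.radians(11.8);u=np.array([np.cos(a),np.sin(a)])
zt=.1313; tc=404.5-2.3
for h in(.031,.035,.039,.043):
    Q=ray(c,px([[190,237],[442,250],[435,410],[182,398]]),zt+h)[:,:2]*1000
    print(h,'widths',np.linalg.norm(Q[0]-Q[1]).round(1),np.linalg.norm(Q[2]-Q[3]).round(1),'u rel tray',(Q@u-tc).round(1))
for y,h in((300,.011),(490,.011),(300,.013),(490,.013),(35,.0)): print(y,h,ray(c,px([[300,y]]),zt+h)[0,:2]*1000@u-tc)
print('cut end',ray(c,px([[300,116]]),zt)[0,:2]*1000@u-tc, 'rim',ray(c,px([[300,188]]),zt+.033)[0,:2]*1000@u-tc)
E
```

```text
0.031 widths 34.0 35.6 u rel tray [33.9 32.3  8.7 10.4]
0.035 widths 33.0 34.6 u rel tray [35.1 33.5 10.6 12.2]
0.039 widths 32.1 33.6 u rel tray [36.3 34.7 12.5 14.1]
0.043 widths 31.2 32.6 u rel tray [37.5 36.  14.4 15.9]
300 0.011 17.8368632009433
490 0.011 -15.091188598792883
300 0.013 18.554715165472203
490 0.013 -13.972059505462994
35 0.0 57.53128455053832
cut end 44.7934156114614 rim 41.27425491772732
```

The mount in tray B toppled forward over the front rib when the move started abruptly: its strip now faces the cut end. I'll jerk the tray towards its cut end with a gentle slow-down, so that the mount slides back.

Request:
{"name": "play_rows", "arguments": {"rows": [0.038,0.008,0,0,1,0.034,0.007,0,0,1,0.025,0.005,0,0,1,0.018,0.004,0,0,1,0.013,0.003,0,0,1,0.009,0.002,0,0,1,0.006,0.001,0,0,1,0.003,0.001,0,0,1,0,0,0,0,1,0,0,0,0,1]}}

```text
t: 30.85
position: [0.6252, -0.2882, 0.1433]
ee_rot: [-3.124, -0.328, 0.001]
wrist_force: [0.1, -0.7, -0.7]
width: 0.06
```

```bash
cat >> h.py <<'E'
def mrel(n,dz,yaw,off):
    """held tray: mount top outline relative to tray centre (off = tray centre minus TCP along u)"""
    im,c=shot(n); s=env.get_state(); a=np.radians(yaw);u=np.array([np.cos(a),np.sin(a)]);v=np.array([-u[1],u[0]])
    tc=s['position'][:2]*1000+off*u
    k=px_hull(im,c,tc/1000,hsv=MASK['green'],zref=s['position'][2]-dz+.03,amin=300)
    for h in(.031,.033,.037):
        Q=ray(c,k,s['position'][2]-dz+h)[:,:2]*1000-tc; print(h,'u %.1f..%.1f v %.1f..%.1f'%((Q@u).min(),(Q@u).max(),(Q@v).min(),(Q@v).max()))
    return im,c
E
python3 - <<'E'
from h import *
mrel('w17',.012,11.8,-2.3)
E
```

```text
t 30.85 p [ 625.2 -288.2  143.3] jaw -78.0 tilt z [-0.  0. -1.] q1,q6 [-0.45  0.91] F [ 0.1 -0.7 -0.7] w 60.0
0.031 u -16.0..15.2 v -17.3..17.3
0.033 u -14.7..16.1 v -17.1..17.1
0.037 u -12.1..17.8 v -16.6..16.6
```

```bash
python3 - <<'E'
from h import *
im,c=loadim('w17')
z=.1313;a=np.radians(11.8);u=np.array([np.cos(a),np.sin(a)]);tc=np.array([625.2,-288.2])-2.3*u
k=px_hull(im,c,tc/1000,hsv=MASK['green'],zref=z+.03,amin=300)
m=np.zeros(im.shape[:2],np.uint8);cv2.fillConvexPoly(m,k.astype(np.int32),255);m=cv2.erode(m,np.ones((5,5)))
hs=cv2.cvtColor(im,cv2.COLOR_RGB2HSV); st=(m>0)&(hs[...,1]<90)
ys,xs=np.nonzero(st);print(len(xs))
if len(xs):
    P=ray(c,np.c_[xs,ys],z+.031)[:,:2]*1000-tc; v=np.array([-u[1],u[0]]);print('strip u',(P@u).min(),(P@u).max(),'v',(P@v).min(),(P@v).max())
# brightness by row down the middle
x0=int(k[:,0].mean()-20);print(k[:,1].min(),k[:,1].max())
for y in range(int(k[:,1].min()),int(k[:,1].max())+1,3): print(y,im[y,x0-4:x0+4].mean(0).round(),end='; ')
E
```

```text
426
strip u -5.787868011135002 0.0035211866110482605 v -9.12805475529097 8.931441068508011
241.0 301.0
241 [10. 47. 35.]; 244 [11. 48. 21.]; 247 [12. 48. 22.]; 250 [12. 52. 23.]; 253 [18. 71. 33.]; 256 [18. 71. 33.]; 259 [18. 71. 33.]; 262 [18. 71. 33.]; 265 [18. 71. 32.]; 268 [18. 70. 33.]; 271 [60. 75. 63.]; 274 [66. 79. 68.]; 277 [66. 78. 68.]; 280 [67. 77. 69.]; 283 [14. 69. 30.]; 286 [15. 69. 31.]; 289 [17. 70. 32.]; 292 [17. 69. 32.]; 295 [17. 69. 32.]; 298 [16. 70. 30.]; 301 [ 18.  54. 119.];
```

Strip is on top again, 3 mm from the tray centre: the mount is upright in its bay. Returning gently to the stack.

Request:
{"name": "play_rows", "arguments": {"rows": [-0.005,-0.001,0,0,1,-0.01,-0.002,0,0,1,-0.015,-0.003,0,0,1,-0.02,-0.004,0,0,1,-0.02,-0.004,0,0,1,-0.02,-0.004,0,0,1,-0.02,-0.004,0,0,1,-0.015,-0.003,0,0,1,-0.012,-0.003,0,0,1,-0.008,-0.003,0,0,1]}}

```text
t: 31.9
position: [0.4796, -0.3193, 0.1435]
ee_rot: [3.124, 0.328, -0.0]
wrist_force: [-0.8, 0.8, -2.0]
width: 0.0596
```

Request:
{"name": "play_rows", "arguments": {"rows": [0,0,-0.01,0,1,0,0,-0.02,0,1,0,0,-0.025,0,1,0,0,-0.016,0,1,0,0,-0.004,0,1,0,0,0,0,1,0,0,0,0,1]}}

```text
t: 32.6
position: [0.4815, -0.3193, 0.0687]
ee_rot: [3.124, 0.329, 0.001]
wrist_force: [0.4, -0.2, -1.4]
width: 0.0599
```

```bash
python3 - <<'E'
from h import *
mrel('w18',.012,11.8,-2.3)
E
```

```text
t 32.60 p [ 481.5 -319.3   68.7] jaw -78.0 tilt z [ 0.001 -0.001 -1.   ] q1,q6 [-0.61  0.75] F [ 0.4 -0.2 -1.4] w 59.9
0.031 u -16.4..14.7 v -17.1..17.4
0.033 u -15.2..15.6 v -16.9..17.2
0.037 u -12.6..17.3 v -16.4..16.7
```

Request:
{"name": "play_rows", "arguments": {"rows": [-0.0015,0,0,0,1,0,0,-0.003,0,1,0,0,-0.003,0,1,0,0,-0.003,0,1,0,0,0,0,1,0,0,0,0,1]}}

```text
t: 33.25
position: [0.4794, -0.3191, 0.0601]
ee_rot: [3.124, 0.328, 0.0]
wrist_force: [-2.8, 1.9, 8.3]
width: 0.0596
```

```bash
python3 -c "
from h import *
pose()"
```

```text
t 33.25 p [ 479.4 -319.1   60.1] jaw -78.0 tilt z [ 0. -0. -1.] q1,q6 [-0.61  0.75] F [-2.8  1.9  8.3] w 59.6
```

Request:
{"name": "play_rows", "arguments": {"rows": [0,0,0,0,-1,0,0,0,0,-1,0,0,0,0,-1,0,0,0.01,0,-1,0,0,0.04,0,-1,0,0,0.035,0,-1,0,0,0,0,-1,0,0,0,0,-1]}}

```text
t: 34.05
position: [0.4798, -0.3194, 0.1455]
ee_rot: [3.123, 0.328, 0.003]
wrist_force: [-1.0, -0.2, -1.1]
width: 0.0879
```

```bash
python3 - <<'E'
from h import *
im,c=shot('w19')
for b in blobs(im,c,'blue',.062,600): print('blue',b)
ends(im,c,np.array([477.7,-320]),11.8,.076,.048)
E
```

```text
t 34.05 p [ 479.8 -319.4  145.5] jaw -78.0 tilt z [ 0.002 -0.001 -1.   ] q1,q6 [-0.61  0.75] F [-1.  -0.2 -1.1] w 87.9
blue (array([ 476.2, -319.5]), np.float64(11.9), (101.3, 64.1), [12.4, 11.2], [0.9, 0.5], array([319., 194.]))
axis est [[ 405.   402.4]
 [-409.9 -410.4]] centre [ 479.  -318.9]
```

Request:
{"name": "play_rows", "arguments": {"rows": [0,0.046,0,-0.02,-1,0,0.046,0,-0.02,-1,0,0.046,0,-0.02,-1,0,0.046,0,-0.02,-1,0,0.046,0,-0.02,-1,0,0.046,0,0,-1,0,0.046,0,0,-1,0,0.046,0,0,-1,0,0.046,0,0,-1,0,0.046,0,0,-1]}}

```text
t: 35.1
position: [0.4779, 0.1425, 0.143]
ee_rot: [3.14, 0.082, -0.004]
wrist_force: [0.9, -0.3, 0.4]
width: 0.0876
```

Request:
{"name": "play_rows", "arguments": {"rows": [0,0.046,0,0,-1,0,0.046,0,0,-1,0,0.046,0,0,-1,-0.003,0.04,0,0,-1,0,0,0,0,-1,0,0,0,0,-1,0,0,0,0,-1,0,0,0,0,-1]}}

```text
t: 35.9
position: [0.4761, 0.3174, 0.1438]
ee_rot: [3.14, 0.08, -0.002]
wrist_force: [-0.1, 1.0, -0.2]
width: 0.0878
```

```bash
python3 - <<'E'
from h import *
im,c=shot('w20')
for b in blobs(im,c,'blue',.016,600): print('blue',b)
for b in blobs(im,c,'green',.033,300): print('green',b)
ends(im,c,np.array([475,322]),2.9)
E
```

```text
t 35.90 p [476.1 317.4 143.8] jaw -87.1 tilt z [-0.001 -0.001 -1.   ] q1,q6 [0.57 2.09] F [-0.1  1.  -0.2] w 87.8
blue (array([472.5, 321. ]), np.float64(2.8), (97.4, 63.5), [10.8, 10.5], [0.6, 0.7], array([317., 173.]))
green (array([477.3, 318.8]), np.float64(91.8), (38.9, 31.0), [4.3, 3.4], [4.6, 3.0], array([317., 191.]))
axis est [[490.4 490.6]
 [296.8 296.3]] centre [474.9 321. ]
```

```bash
python3 - <<'E'
from h import *
im,c=loadim('w20')
save('c20',cv2.resize(im[100:280,225:405],None,fx=3,fy=3,interpolation=cv2.INTER_CUBIC))
E
```

```text
(no output)
```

View pics/c20.png

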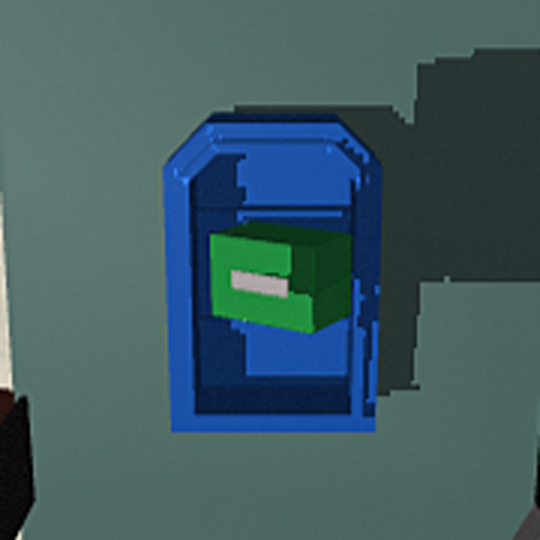

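Tray C's mount is tilted: its -y end is hung up on the tray wall, and its right end face shows at crop (335,280). I'll regrip the mount, shift it and set it down level.

Request:
{"name": "play_rows", "arguments": {"rows": [0,0,0,0.09,-0.1,0,0,0,0.09,-0.1,0,0,0,0.09,-0.1,0,0,0,0.09,-0.1,0,0,0,0.09,-0.1,0,0,0,0.09,-0.1,0,0,0,0.09,-0.1,0,0,0,0.09,-0.1,0,0,0,0.09,-0.1,0,0,0,0.09,-0.1]}}

```text
t: 36.95
position: [0.4766, 0.3179, 0.1445]
ee_rot: [2.33, 2.107, -0.0]
wrist_force: [-0.3, 0.0, 0.4]
width: 0.0485
```

Request:
{"name": "play_rows", "arguments": {"rows": [0,0,0,0.09,-0.1,0,0,0,0.01,-0.1,0,0,0,0,-0.1,0,0,0,0,-0.1]}}

```text
t: 37.35
position: [0.4764, 0.3186, 0.1444]
ee_rot: [2.166, 2.275, 0.0]
wrist_force: [0.5, 0.1, -0.3]
width: 0.0479
```

```bash
python3 - <<'E'
from h import *
def strip(im,c,near,z):
    k=px_hull(im,c,np.array(near)/1000,hsv=MASK['green'],zref=z,amin=300)
    m=np.zeros(im.shape[:2],np.uint8);cv2.fillConvexPoly(m,k.astype(np.int32),255);m=cv2.erode(m,np.ones((5,5)))
    ys,xs=np.nonzero((m>0)&(cv2.cvtColor(im,cv2.COLOR_RGB2HSV)[...,1]<90)); P=(ray(c,np.c_[xs,ys],z)[:,:2]*1000)
    print('strip',P.mean(0).round(1),P.min(0).round(1),P.max(0).round(1),len(xs))
im,c=loadim('w20');strip(im,c,(475,320),.036)
im,c=shot('w21');strip(im,c,(475,320),.036)
ends(im,c,np.array([475,322]),2.9)
for b in blobs(im,c,'green',.033,300): print('green',b)
E
```

```text
strip [476.2 324.7] [473.1 317.1] [479.5 332.3] 120
t 37.35 p [476.4 318.6 144.4] jaw 2.8 tilt z [ 0.  0. -1.] q1,q6 [0.57 0.52] F [ 0.5  0.1 -0.3] w 47.9
strip [477.5 323.7] [475.  314.6] [480.  332.7] 132
axis est [[490.7 490.1]
 [296.2 295.8]] centre [474.8 320.4]
green (array([477.7, 319.6]), np.float64(92.8), (38.2, 24.7), [0.9, 1.2], [0.8, 1.2], array([322., 197.]))
```

Request:
{"name": "play_rows", "arguments": {"rows": [0,-0.005,0,0,1,0,-0.005,0,0,1,0,0,0,0,1,0,0,0,0,1,0,0,-0.02,0,1,0,0,-0.04,0,1,0,0,-0.025,0,1,0,0,-0.008,0,1,0,0,0,0,1,0,0,0,0,1]}}

```text
t: 38.4
position: [0.477, 0.3094, 0.0523]
ee_rot: [2.162, 2.279, 0.002]
wrist_force: [0.2, 0.3, 0.5]
width: 0.0003
```

Request:
{"name": "play_rows", "arguments": {"rows": [0,0,-0.004,0,1,0,0,-0.004,0,1,0,0,0,0,1]}}

```text
t: 38.7
position: [0.4773, 0.3089, 0.0447]
ee_rot: [2.161, 2.278, 0.003]
wrist_force: [0.3, -0.2, 0.3]
width: 0.0008
```

```bash
python3 - <<'E'
from h import *
pose()
E
```

```text
t 38.70 p [477.3 308.9  44.7] jaw 3.0 tilt z [ 0.002  0.    -1.   ] q1,q6 [0.55 0.5 ] F [ 0.3 -0.2  0.3] w 0.8
```

Request:
{"name": "play_rows", "arguments": {"rows": [0,0,-0.003,0,1,0,0,-0.003,0,1,0,0,0,0,1]}}

```text
t: 39.0
position: [0.476, 0.3089, 0.0369]
ee_rot: [-2.162, -2.279, 0.001]
wrist_force: [0.2, -0.1, 0.1]
width: 0.0004
```

Request:
{"name": "play_rows", "arguments": {"rows": [0,0,-0.002,0,1,0,0,-0.002,0,1,0,0,0,0,1]}}

```text
t: 39.3
position: [0.4764, 0.3092, 0.0334]
ee_rot: [-2.162, -2.279, -0.001]
wrist_force: [-0.6, 0.3, 2.4]
width: 0.0003
```

```bash
python3 - <<'E'
from h import *
pose()
E
```

```text
t 39.30 p [476.4 309.2  33.4] jaw 3.0 tilt z [ 0.  0. -1.] q1,q6 [0.55 0.5 ] F [-0.6  0.3  2.4] w 0.3
```

Request:
{"name": "play_rows", "arguments": {"rows": [0,0,0.02,0,1,0,0.005,0.04,0,0,0,0.006,0.045,0,0,0,0,0,0,0,0,0,0,0,0]}}

```text
t: 39.8
position: [0.4767, 0.3204, 0.1392]
ee_rot: [2.162, 2.279, 0.003]
wrist_force: [-1.2, 0.0, -0.4]
width: 0.0288
```

```bash
python3 - <<'E'
from h import *
i1,c=shot('w22'); i0,_=loadim('w21')
i2,c2=shot('s22','scene'); i3,c3=shot('d22','side')
p=proj(c2,[[.475,.321,.02]])[0].astype(int);q=proj(c3,[[.475,.321,.02]])[0].astype(int)
f=lambda im,u,v,r:cv2.resize(im[v-r:v+r,u-r:u+r],(300,300),interpolation=cv2.INTER_CUBIC)
save('c22',np.vstack([np.hstack([f(i0,320,190,55),f(i1,320,190,55)]),np.hstack([f(i2,*p,26),f(i3,*q,26)])]))
for b in blobs(i1,c,'green',.033,300): print('green',b)
ends(i1,c,np.array([475,322]),2.9)
E
```

```text
t 39.80 p [476.7 320.4 139.2] jaw 3.0 tilt z [ 0.002  0.001 -1.   ] q1,q6 [0.57 0.52] F [-1.2  0.  -0.4] w 28.8
t 39.85 p [475.8 319.7 137.8] jaw 3.0 tilt z [-0. -0. -1.] q1,q6 [0.57 0.52] F [ 0.2 -0.4  0.1] w 33.2
t 39.90 p [475.4 319.3 137.1] jaw 3.0 tilt z [-0.002 -0.001 -1.   ] q1,q6 [0.57 0.52] F [-0.3 -0.3  0.2] w 36.9
green (array([477.2, 316.8]), np.float64(93.0), (37.9, 23.6), [1.2, 1.2], [1.2, 0.9], array([317., 202.]))
axis est [[490.6 489.8]
 [295.4 294.9]] centre [474.6 319.6]
```

View pics/c22.png

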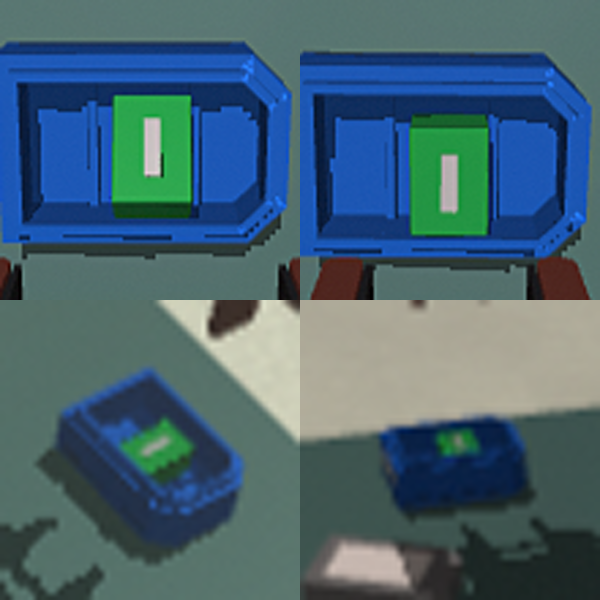

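Request:
{"name": "play_rows", "arguments": {"rows": [0,0,0,-0.09,-1,0,0,0,-0.09,-1,0,0,0,-0.09,-1,0,0,0,-0.09,-1,0,0,0,-0.09,-1,0,0,0,-0.09,-1,0,0,0,-0.09,-1,0,0,0,-0.09,-1,0,0,0,-0.09,-1,0,0,0,-0.09,-1]}}

```text
t: 40.95
position: [0.4754, 0.3192, 0.1365]
ee_rot: [3.124, 0.319, -0.005]
wrist_force: [0.4, 0.3, -0.7]
width: 0.0877
```

Request:
{"name": "play_rows", "arguments": {"rows": [0,0,0,-0.09,-1,0,0,0,-0.01,-1,0,0,0,0,-1,0,0,0,0,-1,0,0,0,0,-1]}}

```text
t: 41.45
position: [0.4762, 0.3198, 0.138]
ee_rot: [3.14, 0.085, -0.001]
wrist_force: [-0.4, -0.3, 0.3]
width: 0.088
```

```bash
python3 - <<'E'
from h import *
im,c=shot('w23')
for b in blobs(im,c,'blue',.016,600): print('blue',b)
for b in blobs(im,c,'green',.033,300): print('green',b)
ends(im,c,np.array([475,321]),2.9)
k=px_hull(im,c,np.array([.475,.32]),hsv=MASK['green'],zref=.033,amin=300)
print(cv2.approxPolyDP(k.astype(np.float32),2,True)[:,0])
E
```

```text
t 41.45 p [476.2 319.8 138. ] jaw -86.9 tilt z [-0. -0. -1.] q1,q6 [0.57 2.09] F [-0.4 -0.3  0.3] w 88.0
blue (array([471.8, 319.8]), np.float64(2.7), (97.6, 63.7), [10.3, 10.5], [0.9, 0.9], array([326., 190.]))
green (array([479.4, 314.9]), np.float64(-86.9), (33.2, 27.1), [0.0, 0.8], [0.6, 1.6], array([331., 189.]))
axis est [[489.6 489.8]
 [296.  295.3]] centre [474.1 320.1]
[[345. 177.]
 [345. 208.]
 [306. 208.]
 [307. 176.]]
```

Request:
{"name": "play_rows", "arguments": {"rows": [-0.002,0,-0.04,0,-1,0,0,-0.04,0,-1,0,0,-0.028,0,-1,0,0,-0.01,0,-1,0,0,-0.006,0,-1,0,0,0,0,-1,0,0,0,0,1,0,0,0,0,1,0,0,0,0,1,0,0,0,0,1]}}

```text
t: 42.5
position: [0.4747, 0.3202, 0.0151]
ee_rot: [-3.14, -0.082, -0.002]
wrist_force: [1.2, -0.5, 7.1]
width: 0.0598
```

Request:
{"name": "play_rows", "arguments": {"rows": [0,0,0,0,1,0,0,0,0,1]}}

```text
t: 42.7
position: [0.4747, 0.3202, 0.015]
ee_rot: [-3.14, -0.082, -0.001]
wrist_force: [-1.2, -1.6, 6.6]
width: 0.0599
```

Request:
{"name": "play_rows", "arguments": {"rows": [0,0,0.01,0,1,0,0,0.025,0,1,0,0,0.035,0,1,0,0,0.035,0,1,0,0,0.02,0,1,0,0,0.005,0,1,0,-0.01,0,0,1,0,-0.02,0,0,1,0,-0.03,0,0,1,0,-0.04,0,0,1]}}

```text
t: 43.7
position: [0.4731, 0.2188, 0.1426]
ee_rot: [3.139, 0.085, -0.004]
wrist_force: [0.3, -0.1, -0.9]
width: 0.0597
```

Request:
{"name": "play_rows", "arguments": {"rows": [0,-0.04,0,0.01,1,0,-0.04,0,0.01,1,0,-0.04,0,0.01,1,0,-0.04,0,0.01,1,0,-0.04,0,0.01,1,0,-0.04,0,0.01,1,0,-0.04,0,0.01,1,0.001,-0.04,0,0.01,1,0.001,-0.04,0,0.01,1,0.001,-0.04,0,0.009,1]}}

```text
t: 44.7
position: [0.4753, -0.1816, 0.1426]
ee_rot: [-3.123, -0.326, 0.005]
wrist_force: [0.3, 0.1, -0.1]
width: 0.06
```

Request:
{"name": "play_rows", "arguments": {"rows": [0,-0.04,0,0,1,0,-0.035,0,0,1,0,-0.028,0,0,1,0,-0.02,0,0,1,0,-0.012,0,0,1,0,-0.005,0,0,1,0,0,0,0,1,0,0,0,0,1]}}

```text
t: 45.5
position: [0.477, -0.3191, 0.1439]
ee_rot: [-3.124, -0.327, 0.001]
wrist_force: [0.4, 0.3, -1.4]
width: 0.0599
```

```bash
python3 - <<'E'
from h import *
im,c=mrel('w24',.013,11.8,-.6)
k=px_hull(im,c,np.array([.478,-.32]),hsv=MASK['green'],zref=.16,amin=300)
print(cv2.approxPolyDP(k.astype(np.float32),2,True)[:,0])
E
```

```text
t 45.50 p [ 477.  -319.1  143.9] jaw -78.1 tilt z [-0.001  0.001 -1.   ] q1,q6 [-0.61  0.75] F [ 0.4  0.3 -1.4] w 59.9
0.031 u -9.3..21.4 v -21.3..12.6
0.033 u -8.1..22.1 v -21.0..12.4
0.037 u -5.8..23.6 v -20.4..12.1
[[360. 224.]
 [366. 241.]
 [363. 284.]
 [294. 283.]
 [293. 240.]
 [297. 224.]]
```

Request:
{"name": "play_rows", "arguments": {"rows": [0.001,-0.001,-0.01,0,1,0,0,-0.02,0,1,0,0,-0.012,0,1,0,0,-0.005,0,1,0,0,0,0,1,0,0,0,0,1]}}

```text
t: 46.15
position: [0.4786, -0.3211, 0.0975]
ee_rot: [3.124, 0.326, 0.0]
wrist_force: [1.0, -0.2, -0.6]
width: 0.0598
```

Request:
{"name": "play_rows", "arguments": {"rows": [-0.0005,0.0012,0,0,1,0,0,-0.003,0,1,0,0,-0.003,0,1,0,0,-0.003,0,1,0,0,0,0,1,0,0,0,0,1]}}

```text
t: 46.75
position: [0.4781, -0.32, 0.0895]
ee_rot: [3.124, 0.326, 0.001]
wrist_force: [-2.6, 2.0, 11.9]
width: 0.0599
```

Request:
{"name": "play_rows", "arguments": {"rows": [0,0,0,0,-1,0,0,0,0,-1,0,0,0,0,-1,0,0,0.01,0,-1,0,0,0.04,0,-1,0,0,0.035,0,-1,0,0,0,0,-1,0,0,0,0,-1]}}

```text
t: 47.55
position: [0.4782, -0.3201, 0.1745]
ee_rot: [3.123, 0.326, 0.003]
wrist_force: [-0.9, 0.2, -0.1]
width: 0.0878
```

```bash
python3 - <<'E'
from h import *
im,c=shot('w25')
for b in blobs(im,c,'blue',.09,600): print('blue',b)
for b in blobs(im,c,'green',.109,300): print('green',b)
ends(im,c,np.array([477.7,-320]),11.8,.104,.076)
E
```

```text
t 47.55 p [ 478.2 -320.1  174.5] jaw -78.1 tilt z [ 0.002 -0.001 -1.   ] q1,q6 [-0.61  0.75] F [-0.9  0.2 -0.1] w 87.8
blue (array([ 477. , -319.9]), np.float64(11.8), (103.6, 64.0), [12.8, 12.7], [0.6, 0.5], array([319., 187.]))
green (array([ 483.4, -323.2]), np.float64(-78.1), (33.5, 27.3), [0.0, 1.3], [0.6, 1.8], array([326., 200.]))
axis est [[ 407.   401.9]
 [-410.4 -410.8]] centre [ 479.9 -319.2]
```

Request:
{"name": "play_rows", "arguments": {"rows": [-0.006,0.046,-0.002,-0.037,-1,-0.006,0.046,-0.002,-0.037,-1,-0.006,0.046,-0.002,-0.037,-1,-0.006,0.046,-0.002,-0.037,-1,-0.006,0.046,-0.002,-0.037,-1,-0.006,0.046,-0.002,-0.037,-1,-0.006,0.046,-0.002,-0.037,-1,-0.006,0.046,-0.002,-0.037,-1,-0.006,0.046,-0.002,-0.037,-1,-0.006,0.046,-0.002,-0.037,-1]}}

```text
t: 48.6
position: [0.4162, 0.1416, 0.1521]
ee_rot: [3.085, -0.587, -0.004]
wrist_force: [0.5, -0.5, -0.7]
width: 0.0879
```

Request:
{"name": "play_rows", "arguments": {"rows": [-0.006,0.046,0,-0.037,-1,-0.003,0.006,0,0,-1,0,0,0,0,-1,0,0,0,0,-1,0,0,0,0,-1]}}

```text
t: 49.1
position: [0.4087, 0.1907, 0.1529]
ee_rot: [3.068, -0.674, -0.001]
wrist_force: [-0.1, 0.4, 0.4]
width: 0.0884
```

```bash
python3 - <<'E'
from h import *
im,c=shot('w26')
L=((0,0,75),(180,45,255))
for b in blobs(im,c,'',.010,600,L):
    if b[2][0]<150: print('lid?',b)
ends(im,c,np.array([409,192]),-24.9,.018,.002,hsv=L,zref=.01)
print('blue',[b for b in blobs(im,c,'blue',.016,400)])
E
```

```text
t 49.10 p [408.7 190.7 152.9] jaw -114.8 tilt z [-0.001 -0.001 -1.   ] q1,q6 [0.41 2.41] F [-0.1  0.4  0.4] w 88.4
lid? (array([287.5, 184.1]), np.float64(65.2), (96.9, 38.8), [0.0, 33.7], [0.0, 18.1], array([377., 288.]))
lid? (array([406.8, 193.4]), np.float64(-24.7), (93.0, 62.3), [1.1, 0.9], [8.7, 8.6], array([316., 181.]))
axis est [[288.3 289.3]
 [347.1 346.3]] centre [407.9 192.9]
blue []
```

Request:
{"name": "play_rows", "arguments": {"rows": [-0.001,0.002,-0.04,0,-1,0,0,-0.04,0,-1,0,0,-0.04,0,-1,0,0,-0.015,0,-1,0,0,-0.008,0,-1,0,0,-0.002,0,-1,0,0,0,0,1,0,0,0,0,1,0,0,0,0,1,0,0,0,0,1]}}

```text
t: 50.15
position: [0.4082, 0.1944, 0.0091]
ee_rot: [-3.068, 0.672, -0.002]
wrist_force: [-0.5, -1.6, 4.8]
width: 0.0595
```

Request:
{"name": "play_rows", "arguments": {"rows": [0,0,0,0,1,0,0,0,0,1]}}

```text
t: 50.35
position: [0.4083, 0.1943, 0.0091]
ee_rot: [-3.068, 0.672, -0.002]
wrist_force: [-0.6, -1.7, 7.7]
width: 0.0595
```

Request:
{"name": "play_rows", "arguments": {"rows": [0,0,0.02,0,1,0,0,0.04,0,1,0,0,0.04,0,1,0,0,0.04,0,1,0,0,0.03,0,1,0.005,-0.02,0,0.03,1,0.005,-0.035,0,0.03,1,0.006,-0.046,0,0.035,1,0.006,-0.046,0,0.035,1,0.006,-0.046,0,0.035,1]}}

```text
t: 51.35
position: [0.4356, -0.0003, 0.1787]
ee_rot: [-3.13, 0.265, -0.001]
wrist_force: [0.2, 0.2, -0.7]
width: 0.0597
```

Request:
{"name": "play_rows", "arguments": {"rows": [0.006,-0.046,0,0.035,1,0.006,-0.046,0,0.035,1,0.006,-0.046,0,0.035,1,0.006,-0.046,0,0.035,1,0.006,-0.046,0,0.035,1,0.006,-0.046,0,0.035,1,0.006,-0.03,0,0.032,1,0.005,-0.015,0,0,1,0,0,0,0,1,0,0,0,0,1]}}

```text
t: 52.35
position: [0.4823, -0.3185, 0.178]
ee_rot: [-3.124, -0.325, 0.001]
wrist_force: [-0.1, -0.3, -0.5]
width: 0.0598
```

```bash
python3 - <<'E'
from h import *
im,c=shot('w27')
z=env.get_state()['position'][2]-.0071
L=((0,0,75),(180,45,255))
for b in blobs(im,c,'',z+.008,600,L):
    if b[2][0]<150: print('lid?',b)
a=np.radians(11.8);u=np.array([np.cos(a),np.sin(a)]);print('tcp u',env.get_state()['position'][:2]*1000@u)
E
```

```text
t 52.35 p [ 482.3 -318.5  178. ] jaw -78.1 tilt z [-0.001  0.001 -1.   ] q1,q6 [-0.6   0.76] F [-0.1 -0.3 -0.5] w 59.8
lid? (array([ 423.3, -377.5]), np.float64(26.8), (33.7, 16.9), [0.3, 4.6], [4.2, 0.4], array([398., 360.]))
lid? (array([ 413. , -299.3]), np.float64(100.3), (81.5, 39.2), [24.0, 2.6], [0.4, 13.2], array([254., 349.]))
lid? (array([ 478.7, -319. ]), np.float64(11.9), (56.5, 42.6), [0.1, 0.5], [0.3, 0.3], array([319., 257.]))
tcp u 407.0583050401645
```

Request:
{"name": "play_rows", "arguments": {"rows": [-0.0045,-0.001,-0.015,0,1,0,0,-0.025,0,1,0,0,-0.015,0,1,0,0,-0.004,0,1,0,0,0,0,1,0,0,0,0,1,0,0,0,0,1]}}

```text
t: 53.1
position: [0.4789, -0.3211, 0.1203]
ee_rot: [3.124, 0.326, 0.002]
wrist_force: [0.2, -0.3, -0.8]
width: 0.0593
```

Request:
{"name": "play_rows", "arguments": {"rows": [-0.0015,0.0013,0,0,1,0,0,0,0,1,0,0,-0.003,0,1,0,0,-0.003,0,1,0,0,-0.003,0,1,0,0,0,0,1,0,0,0,0,1]}}

```text
t: 53.8
position: [0.477, -0.3198, 0.1115]
ee_rot: [3.124, 0.326, 0.001]
wrist_force: [-3.4, 1.7, 12.1]
width: 0.0597
```

Request:
{"name": "play_rows", "arguments": {"rows": [0,0,0,0,-1,0,0,0,0,-1,0,0,0,0,-1,0,0,0.01,0,-1,0,0,0.04,0,-1,0,0,0.04,0,-1,-0.02,0.03,0.03,0,-1,-0.02,0.04,0.02,0,-1,-0.02,0.04,0,0,-1,0,0,0,0,-1]}}

```text
t: 54.8
position: [0.4141, -0.206, 0.2512]
ee_rot: [-3.123, -0.329, 0.001]
wrist_force: [-0.1, -0.1, -0.2]
width: 0.088
```

```bash
python3 - <<'E'
from h import *
im,c=shot('w28'); L=((0,0,75),(180,45,255))
for z in(.120,):
    for b in blobs(im,c,'',z,400,((0,0,100),(180,40,255))):
        if b[2][0]<110: print('lid?',b)
i2,c2=shot('s28','scene'); i3,c3=shot('d28','side')
a=np.radians(11.8);u=np.array([np.cos(a),np.sin(a),0]);v=np.array([-u[1],u[0],0]);o=np.array([.4776,-.3198,0])
def crop(im,c,r):
    im=im.copy(); S=4; q=proj(c,[o+[0,0,.06]])[0].astype(int); x0,y0=max(q[0]-r,0),max(q[1]-r,0)
    k=cv2.resize(im[y0:y0+2*r,x0:x0+2*r],(400,400),interpolation=cv2.INTER_CUBIC); s=200/r
    for z in(.02,.048,.076,.104,.120):
        for du,dv in((.045,-.018),(.033,-.03),(-.045,-.03),(.033,.03),(-.045,.03),(.045,.018)):
            p=(proj(c,[o+du*u+dv*v+[0,0,z]])[0]-[x0,y0]+.5)*s-.5; cv2.circle(k,tuple(p.round().astype(int).tolist()),2,(255,0,0),-1)
    return k
save('c28',np.hstack([crop(i2,c2,45),crop(i3,c3,40)]))
E
```

```text
t 54.80 p [ 414.1 -206.   251.2] jaw -78.0 tilt z [-0.001  0.001 -1.   ] q1,q6 [-0.49  0.87] F [-0.1 -0.1 -0.2] w 88.0
t 54.85 p [ 415.9 -208.   251.4] jaw -78.0 tilt z [ 0.001 -0.    -1.   ] q1,q6 [-0.49  0.87] F [0.7 0.4 0.5] w 88.2
t 54.90 p [ 417.  -209.2  251.3] jaw -78.0 tilt z [ 0.002 -0.001 -1.   ] q1,q6 [-0.49  0.87] F [ 0.6 -0.6  0.6] w 88.1
```

View pics/c28.png

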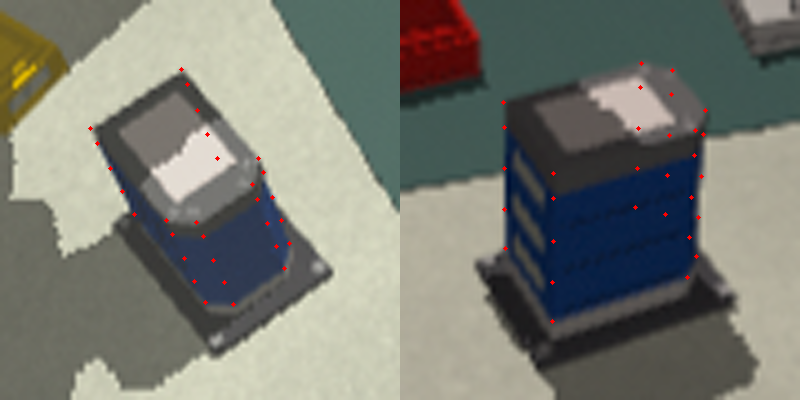

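Both views show the lid and all three trays at the fully-home heights, with the cut corners aligned. I'll do one last check for stray blue trays, then hand in.

```bash
python3 - <<'E'
from h import *
for n in('s28','d28'):
    im,c=loadim(n)
    print(n,[(b[0],b[2],b[5]) for b in blobs(im,c,'blue',.016,60)], 'green',[b[5] for b in blobs(im,c,'green',.03,40)])
s=pose(); print(env.job_done())
E
```

```text
s28 [(array([ 308.9, 1438.8]), (227.0, 95.5), array([624.,  17.]))] green [array([574.,  77.])]
d28 [(array([ 107.3, -591.5]), (30.9, 25.0), array([174., 394.])), (array([ 479.1, -287.4]), (145.1, 109.7), array([321., 266.])), (array([ 331.3, 1427.9]), (582.5, 107.5), array([225.,  75.]))] green []
t 54.95 p [ 417.5 -210.   251.1] jaw -78.1 tilt z [ 0.002 -0.001 -1.   ] q1,q6 [-0.49  0.87] F [-0.2  0.1 -0.4] w 87.7
the job is handed in; nothing more can be done
None
```

The job is done and handed in at about 55 s of robot time; no verdict is reported. All three green mounts are in the three blue trays, the trays are stacked on the carrier, and the lid closes the stack. No fourth blue tray was on the bench.

**What went wrong on the way:**
- **Tray B:** its mount toppled over a rib when I started a carry too abruptly. A controlled jerk of the tray brought it back; the steel strip was on top again and the mount sat about 3 mm from the tray centre.
- **Tray C:** its mount was tilted after placing. I pressed it level with the closed fingers. Afterwards its outline matched those of the properly laid mounts, about 6 mm off-centre at most (the limit is 10 mm).

**Last checks:**
- **Seating:** each tray and the lid came to rest within 0.5 mm of the fully-home height.
- **Alignment:** in the final scene and side views the stack matches the predicted outline, with cut corners over cut corners. The label ends of all three trays agree to about 1 mm.
- **One disagreement:** for the second and third trays, the cut-end estimate from above read 3–5 mm long. I put this down to the tray below merging into the outline.
- **Not checked:** the wrist-camera check on the placed lid returned nothing, so the lid's position rests on its seating height and the two fixed views. The mounts in trays A and B could not be seen once the trays above covered them. I did not re-measure the upper mould half, the mouse or the lens case, but I did not handle any of them.

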